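Gauge a sampler spindle, then fit it

ROBOT

A 7-joint arm with a two-finger parallel gripper is mounted at the origin on the work surface. World frame = base frame: x ahead of the robot, y to its left, z up, the work surface at z = 0. Lengths are in mm, angles in degrees, forces in N, time in s.
With the tool pointing down it reaches from about 425 to 925 mm from the base axis. Payload 6.8 kg.
Tool frame: the origin (TCP) lies on the centre line of the jaws, within the pads' length; the fingertips stand 17 mm ahead of it and the grasp point (between the pads) lies 2 mm behind it; y points along the fingers, z is the direction in which the jaws open and shut, and the axes are right-handed (so a half turn about y gives the same grasp; the last joint's range is limited). The gripper opens to 85 mm and grips with 20 to 120 N. Pads are 22 mm wide; open, the fingers measure 114 mm over their backs; the gripper's body (76 mm by 85 mm) begins 54 mm behind the grasp point. The pads swing forward as they close: fully open they stand 13 mm farther back than shut.
Start: joints at [-81.251, 27.33, 1.283, 89.118, -0.659, 63.558, -4.761], TCP at [174.047, 652.192, 248.308] pointing down, gripper open.
Joint ranges: [-169.35, 169.35], [-19.33, 120.38], [-80.79, 83.38], [13.8, 139.57], [-78.32, 258.32], [9.67, 109.79], [-169.56, 169.56]. Speed limits (degrees/s): [136.94, 136.94, 180, 180, 180, 180, 180].

INTERFACE

Orientations are given as a 3x3 rotation matrix whose columns are the frame's x, y, z axes.
In Python, from station import r gives the robot as it stands.
- The arm moves only by the tool jog_arm, never from a script. Its argument "series" is a list of rows, each a list of 4 numbers: the shift along the tool's x, y, z in cm, then the turn about the tool's y in rad. A call has 1 to 12 rows; each row shifts and turns the commanded pose from where the row before left it, along the tool's axes as they then stand; what a row does not reach is not made up. A row lasts 1/8 s, in which the tool goes at most 62.5 mm and 10.7 degrees, less where a joint would pass 70% of its speed; a pose out of reach is approached as far as the arm can. A call is refused whole if a number of a shift passes 6.25 or a number of a turn 0.188, either way. A call with a gripper value outside its range is refused whole. "gripper" is the finger opening in cm, from 0 to 8.54, set as the call begins (left out, the last holds). The fingers move at their own pace and stop on an object; "force" is the grip in N (left out, the last holds). Time passes only in rows, so rows that do not move let the fingers close. It gives the time, the measured TCP pose, the force and the opening at its end, in the units of the state.
- r.observe(): the state, without advancing time (a new reading comes with each control period).
- r.capture(name): name is "scene" or "top" or "wrist"; returns a dict with "color" (480x640x3 uint8, red, green, blue), "fx", "fy", "cx", "cy" (pixels), "origin" and "rotation" of the camera in the world; the wrist camera has in their place "tool_from_camera" (4x4, takes a point from camera to tool coordinates, whose origin is the TCP and whose axes are the tool frame's). Camera axes: x right, y down, z forward; pixel columns grow to the right and rows downward; lengths in mm; the calibration is good to about 2 mm. A picture is of the moment at which its call begins: read the wrist's pose just before it. There is no depth.
- r.finish_job(): hands the job in, once; it reports no verdict.
The state is a dict: "time_s": time; "q": joint angles; "joint_vel": joint speeds; "joint_efforts": joint torques, N m; "tcp_pos": TCP position; "tool_rot": TCP orientation; "contact_force": force on the tool from outside, world axes, zero at the start; "wrist_torque": the same for the moment, N m; "gripper_width": opening from 0.0 (shut) to 1.0 (fully open).
Only numpy, scipy, OpenCV 4.12 (cv2) and the standard library are available. Lean on these libraries where they do the work, as an engineer would, in place of code of your own. Each camera call takes 0.05 s, during which the arm holds its last target.

TASK

Check the new steel spindle on the bench snap gauge, then fit it: hold it upright by its square head, enter its journal at the gauge's mouth and, bearing lightly on the straight fixed anvil, slide it through the go gap and on to the red no-go anvil, which must stop it; keep a light pressure on that stop for a moment and never force it. Then take it out, lower it gently into the hub of the sampler's carousel until its flange sits flat, and let go. Leave the flask, bottle, lamp and screwdriver where they are.

Things in the scene. Friction and masses are not known exactly. Their poses are not given: they have to be found in the camera images.
- spindle: Loose steel spindle, 0.17 to 0.31 kg, upright in a bore of the blue stand, flange on the stand's top. Origin: centre of its foot; z up. From the foot: 4 mm chamfer (14 to 20 mm diameter), round journal 20 mm in diameter up to z = 60 mm, flange 30 mm in diameter to z = 64 mm, dark square head 18 x 18 mm to z = 96 mm, to hold it by (flats normal to the body's x and y).
- journal (a point): Point on the spindle's axis, 49 mm above its foot (11 mm below the flange's underside), level with the anvils when the flange is about 5 mm above the gauge's frame. Axes as the spindle's.
- flange (a point): Centre of the underside of the spindle's flange, 60 mm above its foot.
- stand: Fixed blue plastic parts stand, 70 x 110 x 66 mm (its x, y, z), with two bores 25 mm in diameter and 63 mm deep at y = +27 and -27 mm; the spindle stands in the one at +27 mm. Origin: centre of the underside.
- gauge: Fixed bench snap gauge: a level green C-shaped frame, z = 79 to 91 mm, on a column and a grey base 16 mm high. Origin: on the bench below the middle of the go gap. x: the push direction. The mouth opens to -x; the C's back is at x = 56 to 86 mm. Arms: y = 19 to 36 mm from x = -24 mm (fixed anvil), y = -56 to -39 mm from x = -18 mm (go and no-go). Below the anvils it is open down to the base.
- go_gap (a point): Middle of the go gap at mid height of the anvils, 85 mm above the bench; axes as the gauge's (y towards the fixed anvil). The anvils are rigid and 12 mm high (z = -6 to +6 mm). Go gap: 21.6 mm, from the fixed anvil at y = +10.8 mm to the go anvil at y = -10.8 mm. Light pressure: a push of 6 to 10 N on the stop, 2 to 5 N on the fixed anvil; 15 N on any one anvil is forcing.
- fixed_anvil: Straight steel anvil of the gauge, 64 mm long (x from -14 to +50 mm in the go gap's axes), its face at y = +10.8 mm, its leading end rounded with 4 mm radius. Origin: as point go_gap.
- go_anvil: Green steel go anvil of the gauge, 12 mm long (x from -6 to +6 mm in the go gap's axes), edges rounded with 2 mm radius. Origin: centre of its face.
- no_go_slot: Slot along the gauge's arm with the red no-go anvil clamped in it: gap 17 mm to the fixed anvil, 12 mm long, edges of 2 mm radius, centred anywhere from x = 22 to 40 mm in the go gap's axes; this is not measured. It stops the journal 12 mm short of its centre (journal axis at x = 10 to 28 mm), touching at a slant, so that the journal then bears on the fixed anvil too. Origin: as point go_gap.
- sampler: Fixed white autosampler, 234 x 220 mm, with a black carousel (180 mm diameter, top 79 mm above the bench) carrying 16 small cups (tops at 98 mm, on a circle of 78 mm radius) round the bright hub. A post at x = 100, y = 94 mm reaches 160 mm. Origin: on the bench below the hub's axis.
- hub (a point): Mouth of the hub: centre of the top face of the bright hub (48 mm in diameter), 105 mm above the bench. Its upright bore is 23 mm in diameter and 65 mm deep; the spindle's flange rests on the top face when it is fully home.
- flask: Bystander: small glass conical flask, 64 mm wide, 105 mm high. Origin: centre of its underside.
- bottle: Bystander: white plastic bottle with a blue cap, 60 mm wide, 135 mm high. Origin: centre of its underside.
- lamp: Bystander: glass lamp 38 mm in diameter with a black base, about 155 mm long (along its x), lying on two wooden blocks; 45 mm high. Origin: on the bench below its middle.
- screwdriver: Bystander: screwdriver lying on the bench, about 200 mm long along its x.
Not all that is in view belongs to the job. Several things have the shape of the spindle; the one meant has the colours described above.

How it is judged (in metres and radians):
On the way, in this order (a step that is already met when the one before it is completed fails the run):
1. the journal is held upright before the gauge's mouth, at the anvils' height (x of journal in the frame of go_gap between -0.06 and -0.014 m and y of journal in the frame of go_gap between -0.01 and 0.01 m and z of journal in the frame of go_gap between -0.006 and 0.036 m and angle between spindle's own z axis and vertical below 0.13 rad).
2. the journal slides through the go gap bearing on the fixed anvil (1 N or more for 0.1 s) (x of journal in the frame of go_gap between -0.005 and 0.005 m and y of journal in the frame of go_gap between -0.003 and 0.003 m and z of journal in the frame of go_gap between -0.006 and 0.036 m and angle between spindle's own z axis and vertical below 0.13 rad and contact force between spindle and fixed_anvil above 1 N), for 0.1 s.
3. the journal has passed through the go gap (x of journal in the frame of go_gap between 0.0065 and 0.032 m and y of journal in the frame of go_gap between -0.003 and 0.003 m and z of journal in the frame of go_gap between -0.006 and 0.036 m and angle between spindle's own z axis and vertical below 0.13 rad).
4. the red no-go anvil stops the journal, under at least 4 N for 0.4 s (x of journal in the frame of go_gap between 0.0085 and 0.03 m and y of journal in the frame of go_gap between -0.004 and 0.004 m and z of journal in the frame of go_gap between -0.006 and 0.036 m and angle between spindle's own z axis and vertical below 0.13 rad and contact force between spindle and no_go_slot above 4 N), for 0.4 s.
At the end, for the whole second after the job is handed in: The spindle stands at rest in the sampler's hub, let go, its flange flat on the hub (within 2 mm of height, 3.5 mm of centre and 0.04 rad of upright) (horizontal distance between flange and hub below 0.0035 m and z of flange in the frame of hub between -0.002 and 0.002 m and angle between spindle's own z axis and vertical below 0.04 rad and linear speed of spindle below 0.02 m/s); the robot touches nothing.
It fails at once if the spindle presses on any one of the gauge's three anvils with 15 N or more (contact force between spindle and fixed_anvil above 15 N or contact force between spindle and go_anvil above 15 N or contact force between spindle and no_go_slot above 15 N).
It fails at once if the spindle is forced through the no-go gap (x of journal in the frame of go_gap between 0.033 and 0.054 m and y of journal in the frame of go_gap between -0.012 and 0.012 m and z of journal in the frame of go_gap between -0.017 and 0.055 m).
It fails at once if the spindle is dropped into the hub (it moves at over 0.4 m/s with its flange less than 60 mm above the hub's mouth) (horizontal distance between flange and hub below 0.008 m and z of flange in the frame of hub below 0.06 m and linear speed of spindle above 0.4 m/s).
It fails at once if the flask, bottle, lamp or screwdriver is moved by 15 mm or more (distance of any of flask, bottle, lamp, screwdriver from where it was at the start of the episode above 0.015 m).
It also fails if it takes over 72 s, if anything falls off the work surface, if the arm or the gripper's body presses on something with over 40 N, if the wrist force passes 120 N, or if a joint passes its speed limit or range.

## Working session

There is one attempt and no reset: what is moved stays moved. The work goes in short steps, Python scripts to look and compute and a tool call to move; the robot and the scene stay as the last step left them, time stands still between calls to the robot, and variables do not carry over. Pictures are saved under pics/ and viewed, and the job is handed in when it is done.

Besides the shell and the picture viewer there is one more tool, called after "Call:" by a JSON object that holds its "api" and its "payload". jog_arm: Moves the arm, as the interface text tells. Its arguments: {"type":"object","properties":{"series":{"type":"array"},"gripper":{"type":"number"},"force":{"type":"number"}},"required":["series"]}

```bash
ls; mkdir -p pics
python3 - <<'E'
from station import r
import cv2,numpy as np
s=r.observe()
print({k:np.round(v,3).tolist() for k,v in s.items()})
for n in("scene","top","wrist"):
    c=r.capture(n)
    cv2.imwrite(f"pics/{n}0.png",c["color"][:,:,::-1])
    print(n,{k:np.round(v,4).tolist() for k,v in c.items() if k!="color"})
E
```

```text
pics
{'time_s': 0.0, 'q': [-81.25, 27.374, 1.28, 89.177, -0.659, 63.558, -4.761], 'joint_vel': [-0.075, 0.015, 0.008, -0.043, 0.022, -0.111, 0.05], 'joint_efforts': [0.0, -59.644, 1.608, -28.119, 0.012, 0.01, 0.0], 'tcp_pos': [173.936, 651.63, 247.348], 'tool_rot': [[0.966, -0.0, 0.258], [-0.258, -0.002, 0.966], [0.0, -1.0, -0.002]], 'contact_force': [-0.661, 0.075, -0.133], 'wrist_torque': [0.007, 0.041, 0.001], 'gripper_width': 0.997}
scene {'fx': 461.3849, 'fy': 461.3849, 'cx': 324.6295, 'cy': 235.4228, 'origin': [1018.5705, -456.1861, 846.8182], 'rotation': [[0.6788, 0.5895, -0.4378], [0.7343, -0.5434, 0.4069], [0.002, -0.5977, -0.8017]]}
top {'fx': 498.9274, 'fy': 498.9274, 'cx': 319.8784, 'cy': 240.141, 'origin': [504.414, -41.6359, 1279.34], 'rotation': [[0.0254, -0.9962, 0.0832], [-0.9997, -0.0255, 0.0], [0.0021, -0.0832, -0.9965]]}
wrist {'fx': 402.7243, 'fy': 402.7243, 'cx': 316.9844, 'cy': 242.2658, 'tool_from_camera': [[0.0005, 0.9465, 0.3228, -82.8695], [0.0001, -0.3228, 0.9465, -125.1143], [1.0, -0.0004, -0.0003, -0.1414], [0.0, 0.0, 0.0, 1.0]]}
```

View pics/scene0.png

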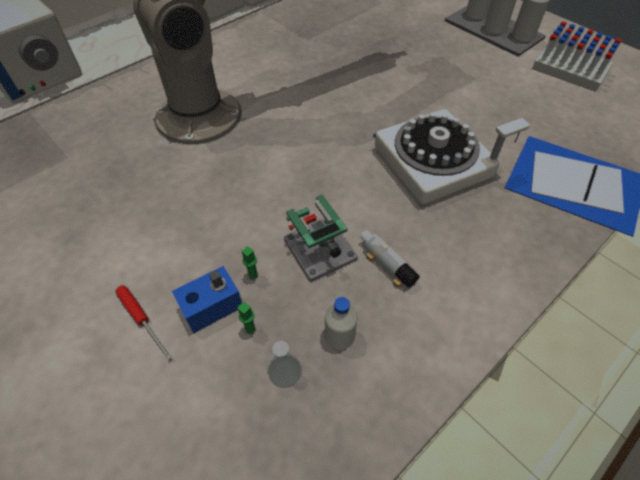

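View pics/top0.png

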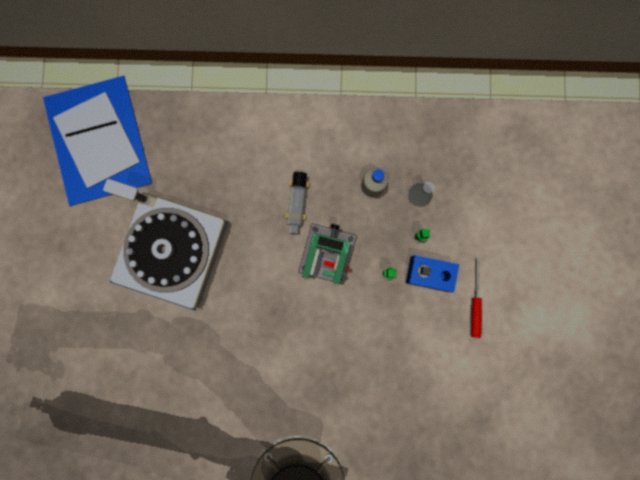

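View pics/wrist0.png

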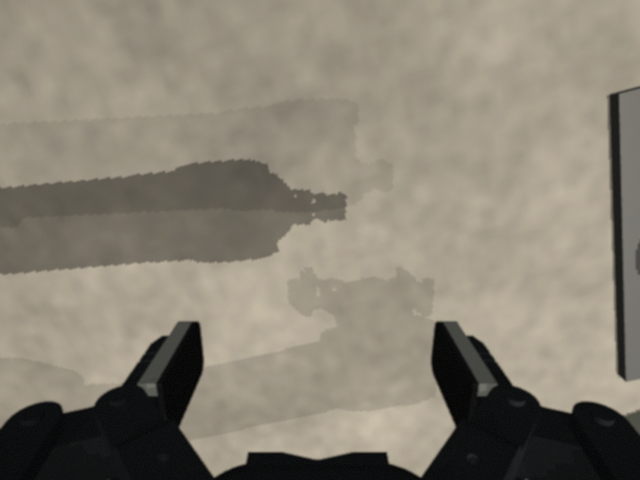

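Candidates for the spindle (scene view): the dark-headed steel one in the blue stand at (217,280), and green look-alikes at (250,262) and (247,318). The top view shows the same three at (425,271), (390,272) and (424,235). By the description it is the one in the stand. Next I'll check it in a close crop and measure.

```bash
cat > h.py <<'E'
from station import r
import cv2,numpy as np
def ray(c,uv):
    uv=np.atleast_2d(uv).astype(float)
    d=np.c_[(uv[:,0]-c["cx"])/c["fx"],(uv[:,1]-c["cy"])/c["fy"],np.ones(len(uv))]
    return d@np.array(c["rotation"]).T
def wcam(c,s):
    T=np.array(c["tool_from_camera"]);R=np.array(s["tool_rot"])
    c["rotation"]=R@T[:3,:3];c["origin"]=np.array(s["tcp_pos"])+R@T[:3,3];return c
def plane(c,uv,z):
    d=ray(c,uv);o=np.array(c["origin"]);return o+d*((z-o[2])/d[:,2])[:,None]
def proj(c,P):
    p=(np.atleast_2d(P)-np.array(c["origin"]))@np.array(c["rotation"])
    return np.c_[p[:,0]/p[:,2]*c["fx"]+c["cx"],p[:,1]/p[:,2]*c["fy"]+c["cy"]]
def crop(img,u0,v0,w,h,k,name):
    cv2.imwrite(name,cv2.resize(img[v0:v0+h,u0:u0+w,::-1],None,fx=k,fy=k,interpolation=cv2.INTER_CUBIC))
E
python3 - <<'E'
from h import *
t=r.capture("top")["color"];s=r.capture("scene")["color"]
crop(t,290,210,180,110,4,"pics/t1.png")
crop(t,100,180,150,140,4,"pics/t2.png")
crop(s,160,180,200,150,4,"pics/s1.png")
E
```

```text
(no output)
```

View pics/t1.png

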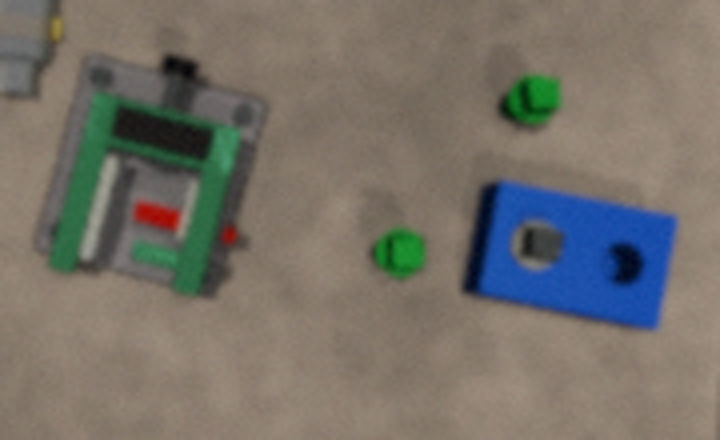

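View pics/t2.png

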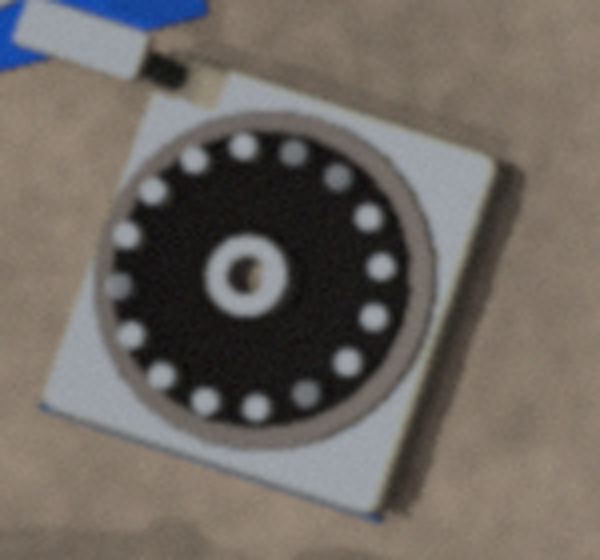

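View pics/s1.png

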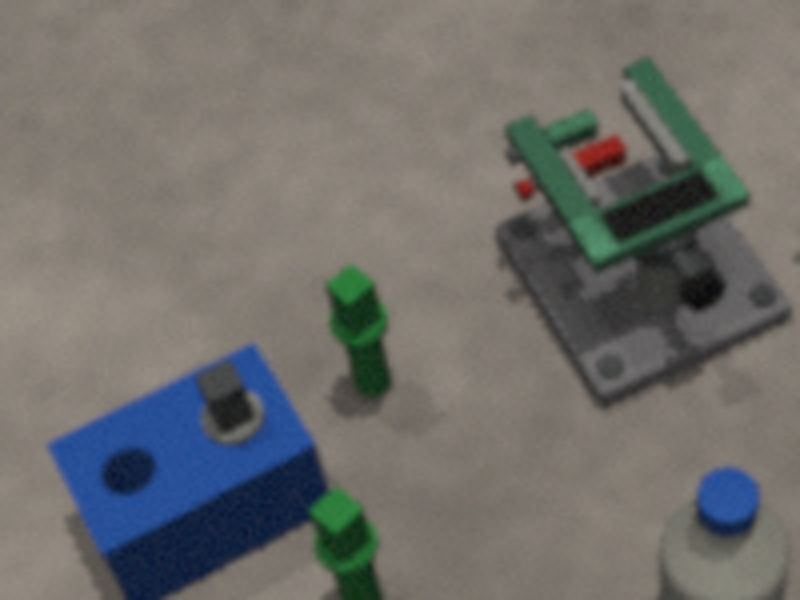

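The crop confirms it: bright flange and dark square head at scene (217,280), top (425,271). The empty bore is at top (446,275), and the two green look-alikes stand apart from it. Now the pose fits.

Run:
```python
from h import *
from scipy.optimize import least_squares
T=r.capture("top");S=r.capture("scene")
ft=lambda L,u0,v0:np.array([[u0+(u+.5)/4-.5,v0+(v+.5)/4-.5] for u,v in L])
def fit(name,x0,obs):
    def res(p):
        x,y,a=p;R=np.array([[np.cos(a),-np.sin(a),0],[np.sin(a),np.cos(a),0],[0,0,1]])
        return np.concatenate([(proj(c,np.array(P)@R.T+[x,y,0])-uv).ravel() for c,P,uv in obs])
    s=least_squares(res,x0,loss="soft_l1");print(name,np.round(s.x[:2],1),np.degrees(s.x[2]).round(2),"res",np.round(s.fun,1).tolist());return s.x
# gauge
gt=ft([(52,268),(95,93),(240,127),(200,296)],290,210)
gP=[(-24,36,91),(86,36,91),(86,-56,91),(-18,-56,91)]
gs=ft([(642,57),(750,194),(600,263),(507,124)],160,180)
g0=plane(T,gt,91);print(g0.round(0).tolist())
fit("gauge T",[500,0,0],[(T,gP,gt)])
fit("gauge S",[500,0,0],[(S,gP,gs)])
fit("gauge",[500,0,0],[(T,gP,gt),(S,gP,gs)])
# stand: corners of top
st=ft([(501,182),(677,217),(657,329),(487,290)],290,210)
sP=[(35,55,66),(35,-55,66),(-35,-55,66),(-35,55,66)]
ss=ft([(252,347),(317,447),(107,550),(50,445)],160,180)
sPs=[(-35,55,66),(35,55,66),(35,-55,66),(-35,-55,66)]
fit("stand T",[500,-250,0],[(T,sP,st)])
fit("stand S",[500,-250,0],[(S,sPs,ss)])
p=fit("stand",[500,-250,0],[(T,sP,st),(S,sPs,ss)])
print("spindle from stand",p[:2]+27*np.array([-np.sin(p[2]),np.cos(p[2])]))
print("head top T/S",plane(T,ft([(545,243)],290,210),102).round(1),plane(S,ft([(219,382)],160,180),102).round(1))
print("flange T/S",plane(T,ft([(536,245)],290,210),70).round(1),plane(S,ft([(232,418)],160,180),70).round(1))
print("hub T",plane(T,ft([(247,275)],100,180),105).round(1),"S",plane(S,[(439,134)],105).round(1))
for n,uv,z in [("green1",(390,272),48),("green2",(424,235),48),("bottle",(376,176),130),("flask",(428,187),105),("lamp",(298,200),30)]: print(n,plane(T,[uv],z).round(0))
```

```text
[[516.0, -3.0, 91.0], [621.0, -26.0, 91.0], [603.0, -113.0, 91.0], [501.0, -91.0, 91.0]]
gauge T [530.5 -41.3] -12.31 res [-0.8, 0.4, -0.4, -0.6, 0.7, -0.0, 0.5, 0.2]
gauge S [531.7 -40. ] -12.54 res [1.2, -0.6, 0.7, -0.6, -0.6, 0.4, -1.2, 0.6]
gauge [531.  -40.7] -12.37 res [-1.0, 0.2, -0.7, -0.8, 0.5, -0.2, 0.2, -0.0, 0.6, -0.7, 0.3, -0.6, -1.0, 0.4, -1.6, 0.7]
stand T [ 532.3 -322. ] 709.87 res [0.1, -0.6, 0.5, -0.2, 0.4, 0.1, -1.8, 0.7]
stand S [ 534.2 -320.6] -370.24 res [1.0, -1.1, 0.3, -0.4, -0.7, 1.6, -0.4, 0.1]
stand [ 533.3 -321.1] -10.27 res [-0.2, -1.0, 0.2, -0.6, -0.0, -0.2, -2.1, 0.2, 0.6, -1.2, -0.3, -0.6, -1.2, 1.4, -0.9, -0.1]
spindle from stand [ 538.06659243 -294.51973065]
head top T/S [[ 537.7 -293.2  102. ]] [[ 539.3 -295.   102. ]]
flange T/S [[ 537.2 -294.6   70. ]] [[ 540.  -295.3   70. ]]
hub T [[573.5 331.4 105. ]] S [[576.6 328.3 105. ]]
green1 [[ 533. -216.   48.]]
green2 [[ 627. -299.   48.]]
bottle [[ 754. -169.  130.]]
flask [[ 736. -296.  105.]]
lamp [[709.  16.  30.]]
```

```bash
cat >> h.py <<'E'
def rows(start,steps,R=None):
    """steps: (world target xyz, total turn, n rows)"""
    from scipy.spatial.transform import Rotation as Ro
    s=r.observe();R=np.array(s["tool_rot"]) if R is None else R;p=np.array(start,float);out=[]
    for tgt,turn,n in steps:
        d=(np.array(tgt,float)-p)/n
        for i in range(n):
            out.append(np.r_[R.T@d/10,turn/n]);R=R@Ro.from_euler('y',turn/n).as_matrix()
        p=np.array(tgt,float)
    for o in out: print(np.round(o,2).tolist(),end=",")
    print(len(out))
E
python3 - <<'E'
from h import *
s=r.observe()
rows(s["tcp_pos"],[((450,520,248),.74,8),((600,200,248),.74,8),((600,-50,248),0,5),((500,-300,248),0,6)])
E
```

```text
[3.76, 0.0, -0.71, 0.09],[3.81, 0.0, -0.36, 0.09],[3.82, 0.0, -0.0, 0.09],[3.81, 0.0, 0.35, 0.09],[3.76, 0.0, 0.7, 0.09],[3.68, 0.0, 1.05, 0.09],[3.57, 0.0, 1.38, 0.09],[3.42, 0.0, 1.7, 0.09],[4.38, 0.0, -0.58, 0.09],[4.41, 0.0, -0.17, 0.09],[4.41, 0.0, 0.24, 0.09],[4.37, 0.0, 0.64, 0.09],[4.29, 0.0, 1.04, 0.09],[4.18, 0.0, 1.44, 0.09],[4.03, 0.0, 1.82, 0.09],[3.84, 0.0, 2.18, 0.09],[4.93, 0.0, 0.85, 0.0],[4.93, 0.0, 0.85, 0.0],[4.93, 0.0, 0.85, 0.0],[4.93, 0.0, 0.85, 0.0],[4.93, 0.0, 0.85, 0.0],[4.39, 0.0, -0.94, 0.0],[4.39, 0.0, -0.94, 0.0],[4.39, 0.0, -0.94, 0.0],[4.39, 0.0, -0.94, 0.0],[4.39, 0.0, -0.94, 0.0],[4.39, 0.0, -0.94, 0.0],27
```

Call:
{"api": "jog_arm", "payload": {"series": [[3.8, 0, -0.7, 0.09], [3.8, 0, -0.4, 0.09], [3.8, 0, 0, 0.09], [3.8, 0, 0.35, 0.09], [3.8, 0, 0.7, 0.09], [3.7, 0, 1.05, 0.09], [3.6, 0, 1.4, 0.09], [3.4, 0, 1.7, 0.09], [4.4, 0, -0.6, 0.09], [4.4, 0, -0.2, 0.09], [4.4, 0, 0.25, 0.09], [4.4, 0, 0.65, 0.09]], "gripper": 8.54}}

```text
time_s: 1.85
tcp_pos: [531.8, 360.1, 248.6]
tool_rot: [[0.221, 0.0, 0.975], [-0.975, 0.0, 0.221], [-0.0, -1.0, 0.0]]
contact_force: [0.4, -0.6, -0.0]
gripper_width: 1.0
```

Call:
{"api": "jog_arm", "payload": {"series": [[4.3, 0, 1.05, 0.09], [4.2, 0, 1.45, 0.09], [4.0, 0, 1.8, 0.09], [3.8, 0, 2.2, 0.09], [4.9, 0, 0.85, 0], [4.9, 0, 0.85, 0], [4.9, 0, 0.85, 0], [4.9, 0, 0.85, 0], [4.9, 0, 0.85, 0], [4.4, 0, -0.9, 0], [4.4, 0, -0.9, 0], [4.4, 0, -0.9, 0]]}}

```text
time_s: 3.35
tcp_pos: [576.0, -172.5, 248.6]
tool_rot: [[-0.134, 0.001, 0.991], [-0.991, 0.0, -0.134], [-0.0, -1.0, 0.001]]
contact_force: [0.4, 0.7, 0.2]
gripper_width: 1.0
```

Call:
{"api": "jog_arm", "payload": {"series": [[4.2, 0, -0.7, 0], [4.2, 0, -0.7, 0], [3.7, 0, -0.7, 0], [0, 2, 0, 0], [0, 2, 0, 0], [0, 0, 0, 0], [0, 0, 0, 0]]}}

```text
time_s: 4.22
tcp_pos: [540.9, -287.5, 209.2]
tool_rot: [[-0.131, 0.001, 0.991], [-0.991, -0.0, -0.131], [0.0, -1.0, 0.001]]
contact_force: [0.3, -0.0, -0.2]
gripper_width: 1.001
```

Run:
```python
from h import *
s=r.observe();c=wcam(r.capture("wrist"),s)
print(s["tcp_pos"],s["contact_force"],np.round(s["q"],1))
crop(c["color"],0,0,640,480,1,"pics/w1.png")
for P in [(538.3,-294.5,102),(538.3,-294.5,70)]: print(proj(c,P).round(1))
```

```text
[ 540.86483081 -287.52416389  209.16480118] [ 0.32467423 -0.01115047 -0.17720605] [ -2.   26.3  32.6 102.  -16.7  56.4  29.6]
[[313.8 259.1]]
[[314.1 242.3]]
```

View pics/w1.png

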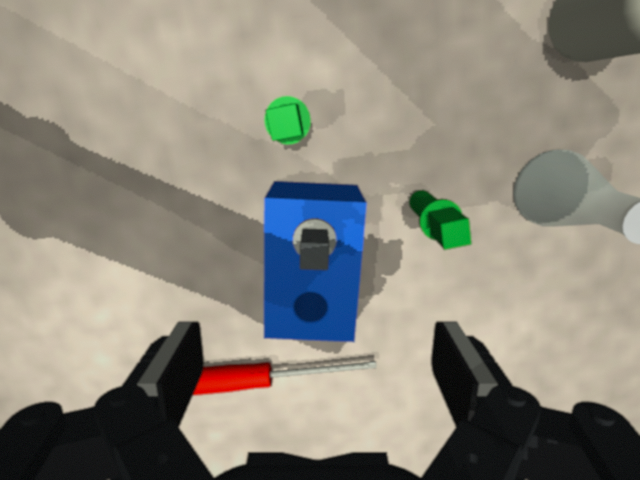

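Run:
```python
from h import *
im=cv2.imread("pics/w1.png")[:,:,::-1]
crop(im,285,210,60,60,10,"pics/w1c.png")
```

```text
(no output)
```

View pics/w1c.png

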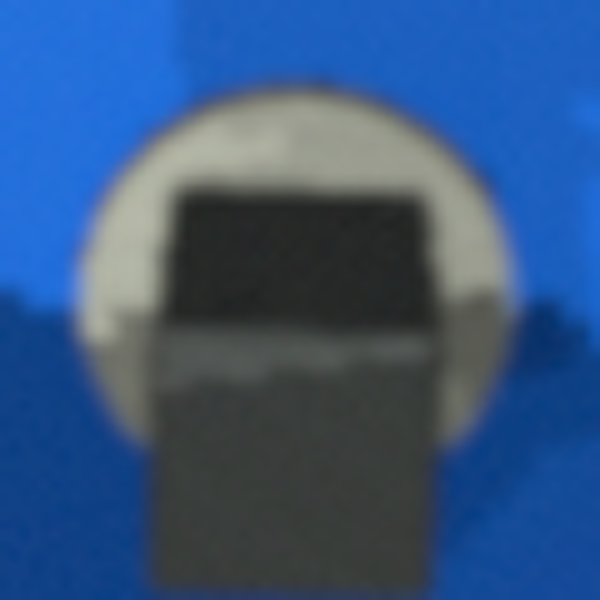

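Wrist view: spindle head top centred at about (314,255), its flats parallel to the jaws within 1–2°. The empty bore is at (311,306) and the greens are at (288,121) and (446,224).

Run:
```python
from h import *
s=r.observe();c=wcam(r.capture("wrist"),s)
print(plane(c,[(314.1,255.2)],102),plane(c,[(285+29.7,210+30)],70))
p=np.array([539,-293,91+2-4])  # TCP at foot z+83
print(np.array(s["tool_rot"]).T@(np.array([538.5,-293.5,89])-s["tcp_pos"])/10)
```

```text
[[ 539.18558759 -291.98348736  102.        ]] [[ 539.32037558 -292.84890922   70.        ]]
[ 0.63402628 12.03927885 -0.20369548]
```

Call:
{"api": "jog_arm", "payload": {"series": [[0.57, 0, -0.12, 0.02], [0, 3, 0, 0], [0, 3, 0, 0], [0, 3, 0, 0], [0, 2, 0, 0], [0, 0.8, 0, 0], [0, 0, 0, 0], [0, 0, 0, 0]]}}

```text
time_s: 5.32
tcp_pos: [539.8, -292.6, 91.3]
tool_rot: [[-0.15, 0.002, 0.989], [-0.989, -0.001, -0.15], [0.0, -1.0, 0.002]]
contact_force: [0.2, -0.1, -0.6]
gripper_width: 1.003
```

Run:
```python
from h import *
s=r.observe();c=wcam(r.capture("wrist"),s)
print(s["tcp_pos"],s["contact_force"])
crop(c["color"],120,180,400,300,2,"pics/w2.png")
```

```text
[ 539.8016411  -292.59594477   91.32602806] [ 0.20266178 -0.08584449 -0.57214445]
```

View pics/w2.png

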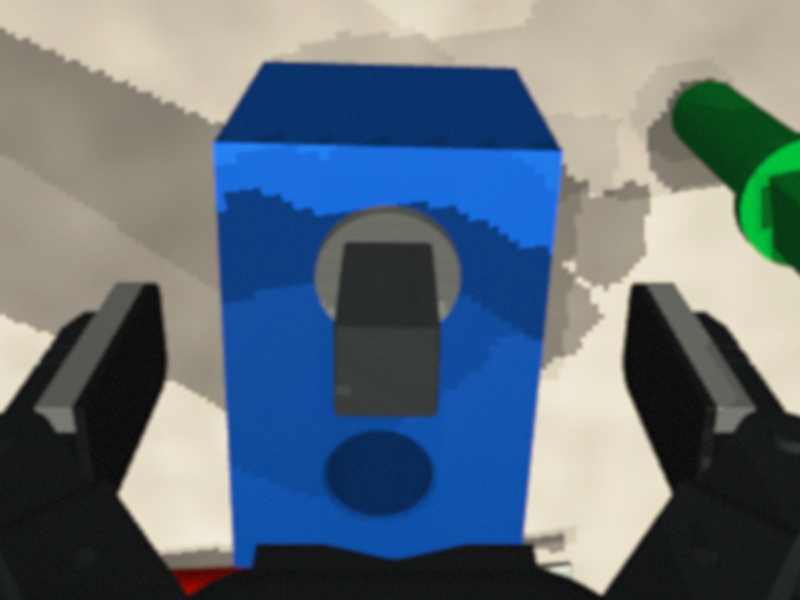

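Run:
```python
from h import *
s=r.observe();c=wcam(r.capture("wrist"),s)
P=plane(c,[(120+386/2,180+371/2),(120+334/2,180+415/2),(120+440/2,180+415/2),(120+334/2,180+326/2),(120+440/2,180+326/2)],102)
print((P-np.array(s["tcp_pos"]))@np.array(s["tool_rot"]))
```

```text
[[ -0.29379985 -10.65467236  -1.09091815]
 [  8.57832233 -10.66747525 -10.02541774]
 [  8.61412368 -10.63474415   8.12291172]
 [ -9.024785   -10.67325165  -9.59306753]
 [ -8.99538728 -10.64187296   7.8064149 ]]
```

Head top is centred at crop (386,371), which puts it within 0.3 mm along tool x and 1 mm along z. Closing.

Call:
{"api": "jog_arm", "payload": {"series": [[0, 0, -0.1, 0], [0, 0, 0, 0], [0, 0, 0, 0], [0, 0, 0, 0], [0, 0, 0, 0], [0, 0, 0, 0], [0, 0, 0, 0], [0, 0, 0, 0]], "gripper": 1.0, "force": 90}}

```text
time_s: 6.42
tcp_pos: [538.3, -292.0, 90.5]
tool_rot: [[-0.149, 0.0, 0.989], [-0.989, -0.0, -0.149], [-0.0, -1.0, 0.0]]
contact_force: [-1.4, 1.0, 4.8]
gripper_width: 0.197
```

Run:
```python
from h import *
s=r.observe();print(s["contact_force"],s["wrist_torque"])
a=np.radians(-12.37);ex=np.array([np.cos(a),np.sin(a),0]);ey=np.array([-ex[1],ex[0],0])
E_=np.array([531,-40.7,0])-50*ex-2*ey
p=s["tcp_pos"]
rows(p,[((p[0],p[1],228),0,5),((E_[0],E_[1],228),.066,7)])
```

```text
[-1.35675752  0.99472716  4.84063784] [0.23468045 0.21562655 0.01594144]
[-0.0, -2.75, 0.0, 0.0],[-0.0, -2.75, 0.0, 0.0],[-0.0, -2.75, 0.0, 0.0],[-0.0, -2.75, 0.0, 0.0],[-0.0, -2.75, 0.0, 0.0],[-3.55, -0.0, -1.35, 0.01],[-3.54, -0.0, -1.39, 0.01],[-3.53, -0.0, -1.42, 0.01],[-3.51, -0.0, -1.45, 0.01],[-3.5, -0.0, -1.49, 0.01],[-3.49, -0.0, -1.52, 0.01],[-3.47, -0.0, -1.55, 0.01],12
```

Call:
{"api": "jog_arm", "payload": {"series": [[0, -1, 0, 0], [0, -2.5, 0, 0], [0, -3.5, 0, 0], [0, -3.5, 0, 0], [0, -3.2, 0, 0]]}}

```text
time_s: 7.05
tcp_pos: [537.7, -291.9, 228.4]
tool_rot: [[-0.15, -0.001, 0.989], [-0.989, 0.0, -0.15], [0.0, -1.0, -0.001]]
contact_force: [0.5, -0.9, -2.4]
gripper_width: 0.19
```

Call:
{"api": "jog_arm", "payload": {"series": [[-3.5, 0, -1.3, 0.01], [-3.5, 0, -1.4, 0.01], [-3.5, 0, -1.4, 0.01], [-3.5, 0, -1.5, 0.01], [-3.5, 0, -1.5, 0.01], [-3.5, 0, -1.5, 0.01], [-3.5, 0, -1.5, 0.006], [0, 0, 0, 0], [0, 0, 0, 0]]}}

```text
time_s: 8.18
tcp_pos: [482.6, -33.4, 227.4]
tool_rot: [[-0.215, -0.0, 0.977], [-0.977, -0.0, -0.215], [0.0, -1.0, 0.0]]
contact_force: [-0.5, -0.2, -1.6]
gripper_width: 0.192
```

Run:
```python
from h import *
s=r.observe();c=wcam(r.capture("wrist"),s)
print(s["tcp_pos"],s["contact_force"],s["wrist_torque"],s["gripper_width"])
print(np.round(s["tool_rot"],3))
crop(c["color"],0,0,640,480,1,"pics/w3.png")
crop(r.capture("scene")["color"],230,120,160,120,5,"pics/s3.png")
```

```text
[482.55338632 -33.44802758 227.35308894] [-0.54121524 -0.20359809 -1.60906893] [-0.0446575  -0.0180994   0.05167431] 0.19156461940749628
[[-0.215 -0.     0.977]
 [-0.977 -0.    -0.215]
 [ 0.    -1.     0.   ]]
```

View pics/w3.png

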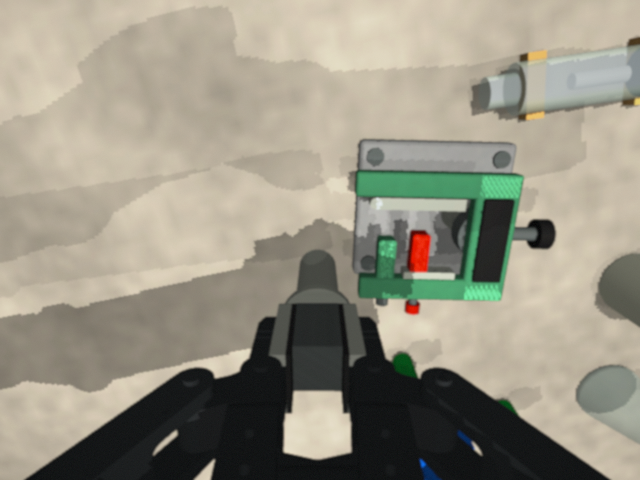

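View pics/s3.png

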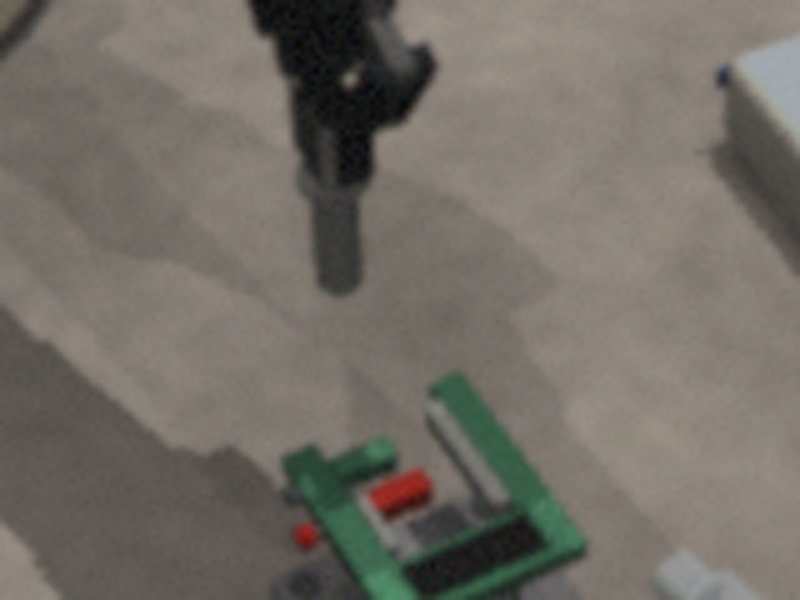

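Run:
```python
from h import *
im=cv2.imread("pics/w3.png")[:,:,::-1]
crop(im,290,160,120,150,4,"pics/w3a.png")
crop(im,345,160,190,150,4,"pics/w3b.png")
```

```text
(no output)
```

View pics/w3b.png

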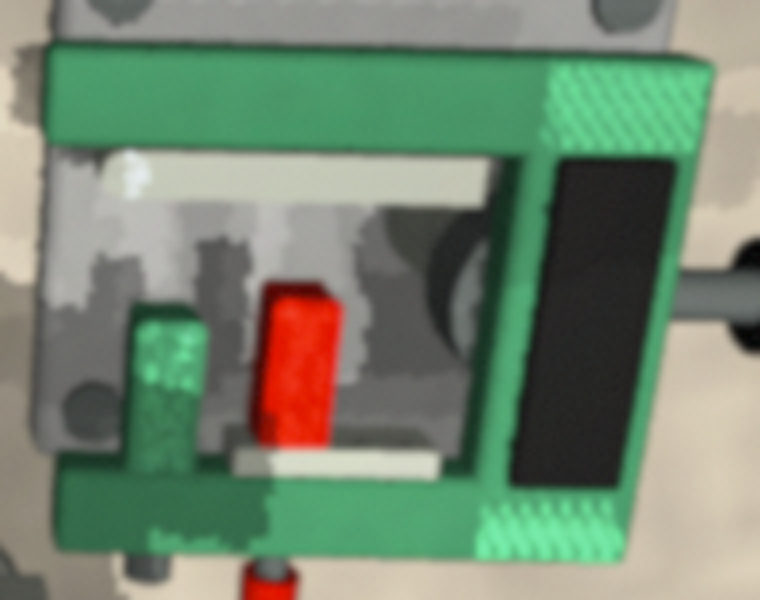

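View pics/w3a.png

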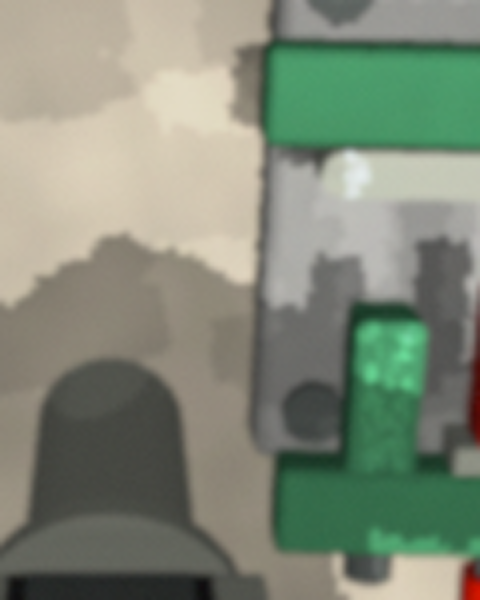

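```bash
cat > g.py <<'E'
from h import *
from scipy.optimize import least_squares
s=r.observe();c=wcam(r.capture("wrist"),s)
f=lambda L:np.array([[345+(u+.5)/4-.5,160+(v+.5)/4-.5] for u,v in L])
P=[(-24,36),(-24,19),(86,36),(86,-56),(-18,-56)];uv=f([(50,46),(50,147),(713,65),(620,562),(57,551)])
W=plane(c,uv,91)[:,:2];P=np.array(P)
def res(p):
    a=p[2];R=np.array([[np.cos(a),-np.sin(a)],[np.sin(a),np.cos(a)]]);return (P@R.T+p[:2]-W).ravel()
q=least_squares(res,[531,-41,-.21]).x;print(q[:2],np.degrees(q[2]),res(q).round(1))
G=lambda w:(w[:,:2]-q[:2])@np.array([[np.cos(q[2]),-np.sin(q[2])],[np.sin(q[2]),np.cos(q[2])]])
print("fixed face",G(plane(c,f([(110,199),(300,202),(485,206)]),91)).round(1).tolist())
print("go face/edges",G(plane(c,f([(137,323),(203,326)]),91)).round(1).tolist())
print("nogo",G(plane(c,f([(273,296),(340,300),(261,445),(328,447)]),91)).round(1).tolist())
print("tcp",G(np.array([s["tcp_pos"]])))
# foot of spindle: silhouettes at known height foot z = tcp-84.5
zf=s["tcp_pos"][2]-84.5
print("foot top edge",G(plane(c,np.array([[290+110/4,160+358/4]]),zf)))
print("flange u", G(plane(c,np.array([[290+110/4,160+516/4]]),zf+60)))
E
python3 g.py
```

```text
[531.75776921 -38.34746262] -13.92902163442602 [-0.4  0.8 -1.4  0.6  1.9  0.7  1.1 -1.5 -1.2 -0.6]
fixed face [[-12.0, 10.1], [19.8, 10.4], [50.7, 10.5]]
go face/edges [[-5.9, -11.5], [5.5, -11.8]]
nogo [[16.9, -6.1], [28.4, -6.6], [17.6, -33.6], [29.4, -33.7]]
tcp [[-48.64380795  -7.71713205]]
foot top edge [[-48.2609395   -0.45953027]]
flange u [[-48.45980393   4.0802016 ]]
```

Wrist view: the spindle hangs upright at (316,250–300). The gauge's fixed anvil lies along rows 200–211, the go anvil is at about (388,240) and the red one at about (420,232). The no-go centre is at roughly x=23, so I expect the stop near x=11. Lowering in front of the mouth.

Call:
{"api": "jog_arm", "payload": {"series": [[-0.45, 0, 0, 0.02], [0, 3, 0, 0], [0, 3, 0, 0], [0, 2.6, 0, 0], [0, 2.0, 0, 0], [0, 0, 0, 0], [0, 0, 0, 0]]}}

```text
time_s: 9.2
tcp_pos: [484.3, -28.6, 121.9]
tool_rot: [[-0.234, 0.001, 0.972], [-0.972, -0.0, -0.234], [-0.0, -1.0, 0.001]]
contact_force: [0.4, 0.2, -3.4]
gripper_width: 0.199
```

Run:
```python
from h import *
s=r.observe();c=wcam(r.capture("wrist"),s)
print(s["tcp_pos"],s["contact_force"],s["wrist_torque"],s["gripper_width"])
print(np.round(s["tool_rot"],3))
crop(c["color"],240,60,320,240,2.5,"pics/w4.png")
crop(r.capture("scene")["color"],250,160,130,110,6,"pics/s4.png")
```

```text
[484.29450134 -28.58290801 121.92327787] [ 0.40074717  0.16490848 -3.37510023] [ 0.02248448 -0.00042578 -0.02994187] 0.19853144614795368
[[-0.234  0.001  0.972]
 [-0.972 -0.    -0.234]
 [-0.    -1.     0.001]]
```

View pics/w4.png

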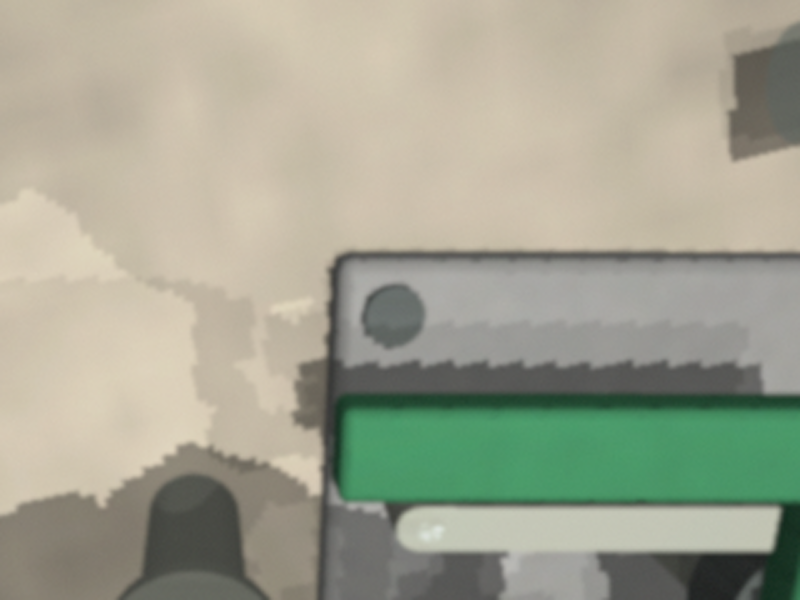

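View pics/s4.png

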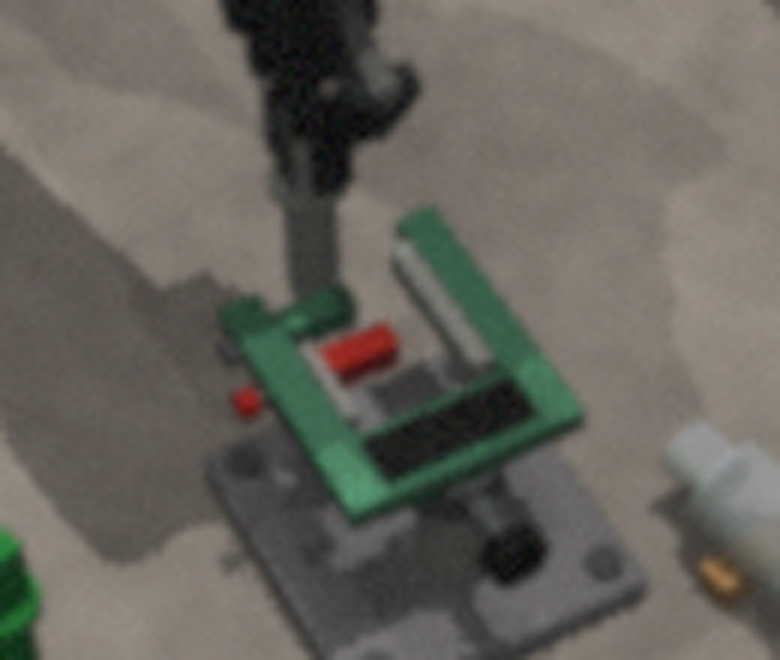

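```bash
cat > m.py <<'E'
from h import *
s=r.observe();c=wcam(r.capture("wrist"),s);R=np.array(s["tool_rot"])
f=lambda L:np.array([[240+(u+.5)/2.5-.5,60+(v+.5)/2.5-.5] for u,v in L])
t=lambda P:((P-s["tcp_pos"])@R).round(1).tolist()
print("face z91 (tool)",t(plane(c,f([(420,552),(770,552)]),91)))
print("anvil tip",t(plane(c,f([(397,530),(345,500)]),91)))
zf=s["tcp_pos"][2]-84.5
print("foot rim",t(plane(c,f([(193,475)]),zf+4)), "sides z+30",t(plane(c,f([(144,575),(244,575)]),zf+50)))
E
python3 m.py
```

```text
face z91 (tool) [[-12.5, 31.3, 38.7], [-12.4, 31.4, 98.2]]
anvil tip [[-16.6, 31.3, 34.6], [-22.0, 31.3, 25.6]]
foot rim [[-8.6, 80.5, 0.2]] sides z+30 [[-6.7, 34.5, -8.3], [-6.7, 34.5, 9.1]]
```

Anvil face at crop row 552, so about 3 mm from the journal; the tool is now parallel to it. Moving forward to x ≈ −15, still clear of contact.

Call:
{"api": "jog_arm", "payload": {"series": [[0, 0, 0.8, 0], [0, 0, 0.8, 0], [0, 0, 0.9, 0], [0, 0, 0.9, 0], [0, 0, 0, 0], [0, 0, 0, 0]]}}

```text
time_s: 10.1
tcp_pos: [516.4, -36.4, 121.1]
tool_rot: [[-0.234, -0.001, 0.972], [-0.972, -0.0, -0.234], [0.0, -1.0, -0.001]]
contact_force: [-0.2, 0.4, -2.9]
gripper_width: 0.193
```

Call:
{"api": "jog_arm", "payload": {"series": [[-0.1, 0, 0, 0], [-0.05, 0, 0, 0], [0, 0, 0, 0], [0, 0, 0, 0]]}}

```text
time_s: 10.6
tcp_pos: [517.0, -34.9, 121.3]
tool_rot: [[-0.234, 0.0, 0.972], [-0.972, 0.0, -0.234], [-0.0, -1.0, -0.0]]
contact_force: [0.7, 0.5, -3.3]
gripper_width: 0.193
```

Call:
{"api": "jog_arm", "payload": {"series": [[-0.05, 0, 0, 0], [0, 0, 0, 0], [0, 0, 0, 0]]}}

```text
time_s: 10.98
tcp_pos: [517.2, -34.4, 121.3]
tool_rot: [[-0.234, -0.0, 0.972], [-0.972, 0.0, -0.234], [0.0, -1.0, -0.0]]
contact_force: [0.1, -0.0, -3.0]
gripper_width: 0.192
```

Call:
{"api": "jog_arm", "payload": {"series": [[-0.04, 0, 0, 0], [0, 0, 0, 0], [0, 0, 0, 0]]}}

```text
time_s: 11.35
tcp_pos: [517.3, -34.0, 121.3]
tool_rot: [[-0.234, 0.0, 0.972], [-0.972, 0.0, -0.234], [-0.0, -1.0, -0.0]]
contact_force: [-0.5, 2.0, -2.9]
gripper_width: 0.198
```

Call:
{"api": "jog_arm", "payload": {"series": [[-0.03, 0, 0, 0], [0, 0, 0, 0], [0, 0, 0, 0]]}}

```text
time_s: 11.72
tcp_pos: [517.4, -33.7, 121.3]
tool_rot: [[-0.234, -0.0, 0.972], [-0.972, 0.0, -0.234], [-0.0, -1.0, -0.0]]
contact_force: [0.2, -0.1, -1.6]
gripper_width: 0.196
```

```bash
python3 m.py >/dev/null
python3 - <<'E'
from h import *
s=r.observe();print(np.round(s["contact_force"],2),np.round(s["wrist_torque"],3),s["tcp_pos"])
c=r.capture("wrist")
s=r.observe();print(np.round(s["contact_force"],2),np.round(s["wrist_torque"],3),s["tcp_pos"])
crop(c["color"],240,180,200,150,4,"pics/w5.png")
E
```

```text
[ 0.31  0.41 -3.22] [ 0.031 -0.038 -0.046] [517.3315089  -33.73332003 121.27848048]
[-0.23  0.12 -3.33] [ 0.005 -0.047  0.038] [517.33448683 -33.75910454 121.26050477]
```

View pics/w5.png

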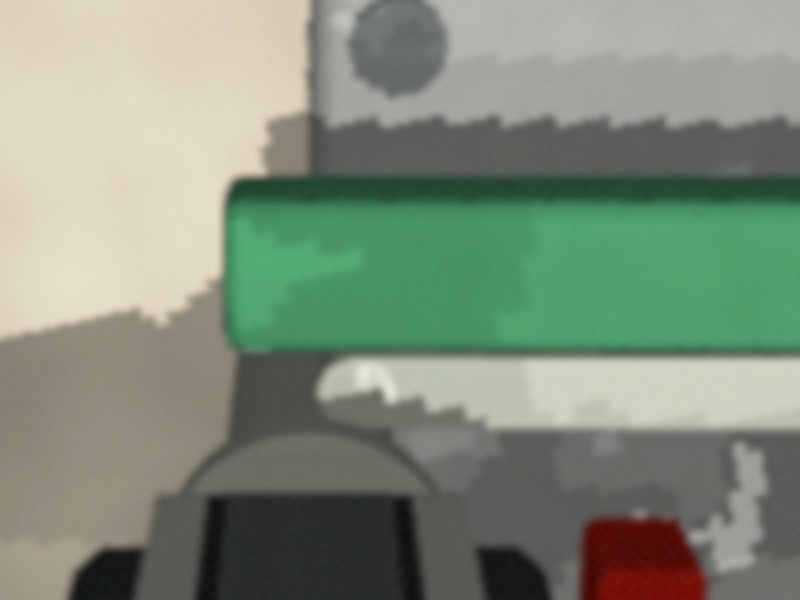

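Call:
{"api": "jog_arm", "payload": {"series": [[-0.03, 0, 0, 0], [0, 0, 0, 0], [0, 0, 0, 0]]}}

```text
time_s: 12.2
tcp_pos: [517.4, -33.4, 121.3]
tool_rot: [[-0.234, -0.0, 0.972], [-0.972, 0.0, -0.234], [-0.0, -1.0, -0.0]]
contact_force: [0.8, -0.2, -1.3]
gripper_width: 0.192
```

Call:
{"api": "jog_arm", "payload": {"series": [[-0.03, 0, 0, 0], [0, 0, 0, 0], [0, 0, 0, 0]]}}

```text
time_s: 12.58
tcp_pos: [517.5, -33.2, 121.3]
tool_rot: [[-0.234, -0.0, 0.972], [-0.972, 0.0, -0.234], [-0.0, -1.0, -0.0]]
contact_force: [0.8, 0.0, -2.9]
gripper_width: 0.197
```

Call:
{"api": "jog_arm", "payload": {"series": [[-0.03, 0, 0, 0], [0, 0, 0, 0], [0, 0, 0, 0]]}}

```text
time_s: 12.95
tcp_pos: [517.5, -32.9, 121.3]
tool_rot: [[-0.234, -0.0, 0.972], [-0.972, 0.0, -0.234], [-0.0, -1.0, -0.0]]
contact_force: [-0.3, 0.3, -3.0]
gripper_width: 0.195
```

Call:
{"api": "jog_arm", "payload": {"series": [[-0.04, 0, 0, 0], [0, 0, 0, 0], [0, 0, 0, 0]]}}

```text
time_s: 13.32
tcp_pos: [517.7, -32.5, 121.3]
tool_rot: [[-0.234, -0.0, 0.972], [-0.972, 0.0, -0.234], [-0.0, -1.0, -0.0]]
contact_force: [-0.6, -0.4, -3.8]
gripper_width: 0.192
```

Call:
{"api": "jog_arm", "payload": {"series": [[-0.03, 0, 0, 0], [0, 0, 0, 0], [0, 0, 0, 0]]}}

```text
time_s: 13.7
tcp_pos: [517.7, -32.2, 121.3]
tool_rot: [[-0.234, 0.0, 0.972], [-0.972, 0.0, -0.234], [-0.0, -1.0, 0.0]]
contact_force: [-0.1, 0.2, -2.4]
gripper_width: 0.195
```

Call:
{"api": "jog_arm", "payload": {"series": [[-0.03, 0, 0, 0], [0, 0, 0, 0], [0, 0, 0, 0]]}}

```text
time_s: 14.08
tcp_pos: [517.8, -31.9, 121.3]
tool_rot: [[-0.234, 0.0, 0.972], [-0.972, 0.0, -0.234], [-0.0, -1.0, 0.0]]
contact_force: [-0.6, 0.6, -1.8]
gripper_width: 0.194
```

Call:
{"api": "jog_arm", "payload": {"series": [[-0.03, 0, 0, 0], [0, 0, 0, 0], [0, 0, 0, 0]]}}

```text
time_s: 14.45
tcp_pos: [517.8, -31.7, 121.3]
tool_rot: [[-0.234, -0.0, 0.972], [-0.972, -0.0, -0.234], [0.0, -1.0, -0.0]]
contact_force: [-0.4, -0.5, -3.4]
gripper_width: 0.194
```

Call:
{"api": "jog_arm", "payload": {"series": [[-0.03, 0, 0, 0], [0, 0, 0, 0], [0, 0, 0, 0]]}}

```text
time_s: 14.82
tcp_pos: [517.8, -31.6, 121.3]
tool_rot: [[-0.234, -0.0, 0.972], [-0.972, -0.0, -0.234], [0.0, -1.0, -0.0]]
contact_force: [-0.2, -1.9, -2.3]
gripper_width: 0.191
```

Contact: the motion stalls and F·ey is about −1.9 N. I'll back off slightly to clear the rounded end, advance onto the straight face, then bear again.

Call:
{"api": "jog_arm", "payload": {"series": [[0.06, 0, 0, 0], [0, 0, 0.25, 0], [0, 0, 0.3, 0], [0, 0, 0.2, 0], [0, 0, 0, 0], [0, 0, 0, 0]]}}

```text
time_s: 15.58
tcp_pos: [525.1, -34.2, 121.2]
tool_rot: [[-0.234, 0.0, 0.972], [-0.972, -0.001, -0.234], [0.001, -1.0, 0.0]]
contact_force: [-1.2, -5.8, -5.4]
gripper_width: 0.197
```

Run:
```python
from h import *
s=r.observe();F=np.array(s["contact_force"])
print(np.round(F,2),"tool",np.round(F@np.array(s["tool_rot"]),2),np.round(s["wrist_torque"],3),s["tcp_pos"])
c=r.capture("wrist");crop(c["color"],240,180,200,150,4,"pics/w6.png")
```

```text
[-1.22 -5.75 -5.38] tool [5.88 5.38 0.16] [-1.146  0.426 -0.02 ] [525.05977643 -34.22140805 121.15210408]
```

View pics/w6.png

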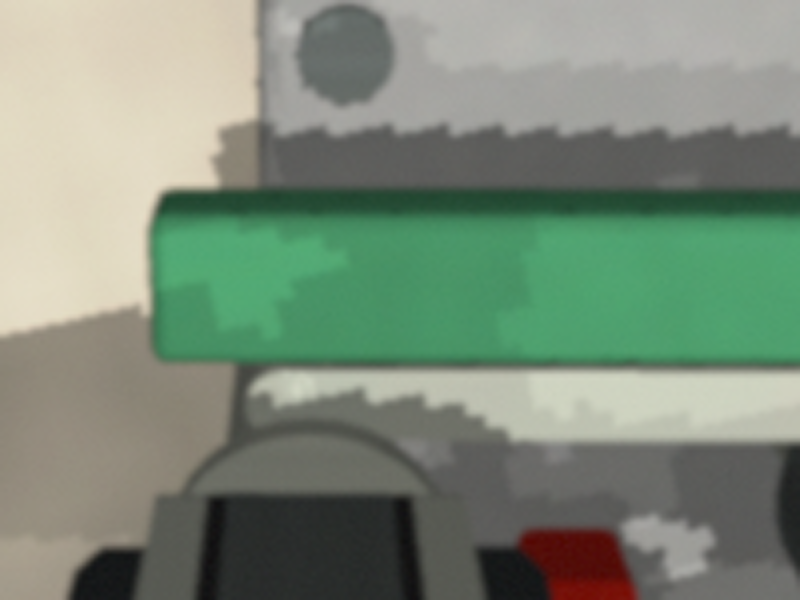

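Call:
{"api": "jog_arm", "payload": {"series": [[0.03, 0, 0, 0], [0, 0, 0, 0], [0, 0, 0, 0]]}}

```text
time_s: 16.0
tcp_pos: [525.1, -34.2, 121.3]
tool_rot: [[-0.234, 0.0, 0.972], [-0.972, -0.0, -0.234], [0.0, -1.0, 0.0]]
contact_force: [-1.0, -4.4, -5.4]
gripper_width: 0.195
```

```bash
cat > f.py <<'E'
from h import *
s=r.observe();F=np.array(s["contact_force"]);R=np.array(s["tool_rot"])
d=np.array(s["tcp_pos"])-[531.5,-39.2,85];ex=np.array([.9724,-.2334]);ey=np.array([.2334,.9724])
print("t",s["time_s"],"Ftool",np.round(F@R,2),"Mtool",np.round(np.array(s["wrist_torque"])@R,3),"tcp gauge x,y,z",np.round([d[:2]@ex,d[:2]@ey,d[2]],2))
E
python3 f.py
```

```text
t 16.0 Ftool [4.55 5.36 0.06] Mtool [-0.093 -0.04  -1.252] tcp gauge x,y,z [-7.39  3.4  36.29]
```

Call:
{"api": "jog_arm", "payload": {"series": [[0.03, 0, 0, 0], [0, 0, 0, 0], [0, 0, 0, 0]]}}

```text
time_s: 16.38
tcp_pos: [525.1, -34.2, 121.3]
tool_rot: [[-0.234, 0.0, 0.972], [-0.972, 0.0, -0.234], [-0.0, -1.0, 0.0]]
contact_force: [-2.0, -4.1, -4.5]
gripper_width: 0.195
```

```bash
python3 f.py
```

```text
t 16.375 Ftool [ 4.42  4.47 -0.99] Mtool [ 0.033 -0.003 -1.178] tcp gauge x,y,z [-7.41  3.35 36.32]
```

Call:
{"api": "jog_arm", "payload": {"series": [[0.03, 0, 0, 0], [0, 0, 0.1, 0], [0, 0, 0.1, 0], [0, 0, 0.1, 0], [0, 0, 0, 0], [0, 0, 0, 0]]}}

```text
time_s: 17.12
tcp_pos: [528.0, -35.1, 121.4]
tool_rot: [[-0.234, 0.0, 0.972], [-0.972, 0.0, -0.234], [-0.0, -1.0, 0.0]]
contact_force: [-2.2, -1.6, -2.0]
gripper_width: 0.196
```

```bash
python3 f.py
```

```text
t 17.125 Ftool [ 2.05  2.03 -1.79] Mtool [-0.298  0.04  -0.61 ] tcp gauge x,y,z [-4.33  3.21 36.37]
```

Call:
{"api": "jog_arm", "payload": {"series": [[-0.02, 0, 0.1, 0], [0, 0, 0.1, 0], [0, 0, 0.1, 0], [0, 0, 0, 0], [0, 0, 0, 0]]}}

```text
time_s: 17.75
tcp_pos: [531.0, -35.8, 121.3]
tool_rot: [[-0.234, 0.0, 0.972], [-0.972, -0.0, -0.234], [-0.0, -1.0, 0.0]]
contact_force: [-1.1, -1.9, -4.1]
gripper_width: 0.193
```

```bash
python3 f.py
```

```text
t 17.75 Ftool [ 2.09  4.1  -0.58] Mtool [-0.123 -0.022 -0.632] tcp gauge x,y,z [-1.33  3.22 36.33]
```

Call:
{"api": "jog_arm", "payload": {"series": [[-0.01, 0, 0.1, 0], [0, 0, 0.1, 0], [0, 0, 0.1, 0], [0, 0, 0.1, 0], [0, 0, 0, 0], [0, 0, 0, 0]]}}

```text
time_s: 18.5
tcp_pos: [534.8, -36.7, 121.3]
tool_rot: [[-0.234, 0.0, 0.972], [-0.972, -0.0, -0.234], [0.0, -1.0, 0.0]]
contact_force: [-1.1, -3.5, -4.1]
gripper_width: 0.193
```

```bash
python3 f.py
```

```text
t 18.5 Ftool [ 3.67  4.11 -0.28] Mtool [-0.284  0.03  -0.769] tcp gauge x,y,z [ 2.6   3.25 36.28]
```

Call:
{"api": "jog_arm", "payload": {"series": [[0, 0, 0.1, 0], [0, 0, 0.1, 0], [0, 0, 0.1, 0], [0, 0, 0, 0], [0, 0, 0, 0]]}}

```text
time_s: 19.12
tcp_pos: [537.7, -37.4, 121.3]
tool_rot: [[-0.234, 0.0, 0.972], [-0.972, -0.0, -0.234], [0.0, -1.0, 0.0]]
contact_force: [-1.4, -3.0, -3.2]
gripper_width: 0.198
```

```bash
python3 f.py
```

```text
t 19.125 Ftool [ 3.29  3.18 -0.66] Mtool [-0.338 -0.023 -0.858] tcp gauge x,y,z [ 5.61  3.23 36.3 ]
```

Call:
{"api": "jog_arm", "payload": {"series": [[0.01, 0, 0.1, 0], [0, 0, 0.05, 0], [0, 0, 0.05, 0], [0, 0, 0, 0], [0, 0, 0, 0]]}}

```text
time_s: 19.75
tcp_pos: [539.6, -37.8, 121.3]
tool_rot: [[-0.234, 0.0, 0.972], [-0.972, 0.0, -0.234], [-0.0, -1.0, 0.0]]
contact_force: [-3.8, -3.5, -4.0]
gripper_width: 0.191
```

```bash
python3 f.py
```

```text
t 19.75 Ftool [ 4.29  3.97 -2.87] Mtool [-0.378  0.005 -0.806] tcp gauge x,y,z [ 7.55  3.22 36.31]
```

Call:
{"api": "jog_arm", "payload": {"series": [[0, 0, 0.05, 0], [0, 0, 0.05, 0], [0, 0, 0, 0], [0, 0, 0, 0]]}}

```text
time_s: 20.25
tcp_pos: [540.5, -38.1, 121.3]
tool_rot: [[-0.234, 0.0, 0.972], [-0.972, -0.0, -0.234], [-0.0, -1.0, 0.0]]
contact_force: [-1.1, -2.7, -3.1]
gripper_width: 0.194
```

```bash
python3 f.py
```

```text
t 20.25 Ftool [ 2.9   3.09 -0.47] Mtool [-0.403  0.036 -0.771] tcp gauge x,y,z [ 8.53  3.2  36.32]
```

Call:
{"api": "jog_arm", "payload": {"series": [[0, 0, 0.05, 0], [0, 0, 0.05, 0], [0, 0, 0, 0], [0, 0, 0, 0]]}}

```text
time_s: 20.75
tcp_pos: [541.5, -38.3, 121.3]
tool_rot: [[-0.234, 0.0, 0.972], [-0.972, 0.0, -0.234], [-0.0, -1.0, 0.0]]
contact_force: [-1.9, -3.0, -3.1]
gripper_width: 0.195
```

```bash
python3 f.py
```

```text
t 20.75 Ftool [ 3.37  3.15 -1.13] Mtool [-0.373 -0.057 -0.753] tcp gauge x,y,z [ 9.54  3.21 36.29]
```

Call:
{"api": "jog_arm", "payload": {"series": [[0, 0, 0.05, 0], [0, 0, 0.05, 0], [0, 0, 0, 0], [0, 0, 0, 0]]}}

```text
time_s: 21.25
tcp_pos: [542.5, -38.5, 121.3]
tool_rot: [[-0.234, 0.0, 0.972], [-0.972, -0.0, -0.234], [-0.0, -1.0, 0.0]]
contact_force: [-2.4, -3.3, -3.2]
gripper_width: 0.193
```

```bash
python3 f.py
```

```text
t 21.25 Ftool [ 3.78  3.21 -1.6 ] Mtool [-0.379 -0.055 -0.798] tcp gauge x,y,z [10.54  3.2  36.3 ]
```

Call:
{"api": "jog_arm", "payload": {"series": [[0, 0, 0.05, 0], [0, 0, 0.05, 0], [0, 0, 0, 0], [0, 0, 0, 0]]}}

```text
time_s: 21.75
tcp_pos: [543.2, -38.7, 121.2]
tool_rot: [[-0.234, -0.0, 0.972], [-0.972, 0.0, -0.234], [-0.0, -1.0, -0.0]]
contact_force: [-3.1, -1.9, -2.0]
gripper_width: 0.189
```

```bash
python3 f.py
```

```text
t 21.75 Ftool [ 2.54  1.99 -2.53] Mtool [-0.777  0.016 -0.691] tcp gauge x,y,z [11.25  3.18 36.25]
```

Stop reached near x ≈ 11, as predicted; the x-lag and moment are rising. Adding pressure in small steps.

Call:
{"api": "jog_arm", "payload": {"series": [[0, 0, 0.04, 0], [0, 0, 0, 0], [0, 0, 0, 0]]}}

```text
time_s: 22.12
tcp_pos: [543.3, -38.7, 121.2]
tool_rot: [[-0.234, -0.001, 0.972], [-0.972, 0.0, -0.234], [-0.0, -1.0, -0.001]]
contact_force: [-5.2, -1.3, -0.9]
gripper_width: 0.192
```

```bash
python3 f.py
```

```text
t 22.125 Ftool [ 2.52  0.87 -4.71] Mtool [-1.035 -0.085 -0.725] tcp gauge x,y,z [11.38  3.21 36.19]
```

Call:
{"api": "jog_arm", "payload": {"series": [[0, 0, 0.04, 0], [0, 0, 0, 0], [0, 0, 0, 0], [0, 0, 0, 0]]}}

```text
time_s: 22.62
tcp_pos: [543.4, -38.8, 121.2]
tool_rot: [[-0.234, -0.002, 0.972], [-0.972, 0.0, -0.234], [-0.0, -1.0, -0.002]]
contact_force: [-5.3, -1.9, -0.1]
gripper_width: 0.194
```

```bash
python3 f.py
```

```text
t 22.625 Ftool [ 3.09  0.15 -4.7 ] Mtool [-1.223 -0.071 -0.73 ] tcp gauge x,y,z [11.5   3.2  36.16]
```

Call:
{"api": "jog_arm", "payload": {"series": [[0, 0, 0.05, 0], [0, 0, 0, 0], [0, 0, 0, 0], [0, 0, 0, 0], [0, 0, 0, 0]]}}

```text
time_s: 23.25
tcp_pos: [543.6, -38.8, 121.1]
tool_rot: [[-0.234, -0.002, 0.972], [-0.972, 0.001, -0.234], [-0.0, -1.0, -0.003]]
contact_force: [-6.1, -1.5, 1.1]
gripper_width: 0.196
```

```bash
python3 f.py
```

```text
t 23.25 Ftool [ 2.87 -1.13 -5.63] Mtool [-1.449  0.065 -0.789] tcp gauge x,y,z [11.63  3.23 36.1 ]
```

Call:
{"api": "jog_arm", "payload": {"series": [[0, 0, 0.05, 0], [0, 0, 0, 0], [0, 0, 0, 0], [0, 0, 0, 0], [0, 0, 0, 0], [0, 0, 0, 0], [0, 0, 0, 0], [0, 0, 0, 0]]}}

```text
time_s: 24.25
tcp_pos: [543.6, -38.8, 121.0]
tool_rot: [[-0.234, -0.003, 0.972], [-0.972, 0.001, -0.234], [-0.0, -1.0, -0.003]]
contact_force: [-7.1, -0.7, 2.2]
gripper_width: 0.196
```

```bash
python3 f.py
python3 - <<'E'
from h import *
c=r.capture("wrist");crop(c["color"],240,180,200,150,4,"pics/w7.png")
crop(r.capture("scene")["color"],250,160,130,110,6,"pics/s7.png")
E
```

```text
t 24.25 Ftool [ 2.32 -2.18 -6.79] Mtool [-1.728  0.094 -0.717] tcp gauge x,y,z [11.7   3.23 36.01]
```

View pics/s7.png

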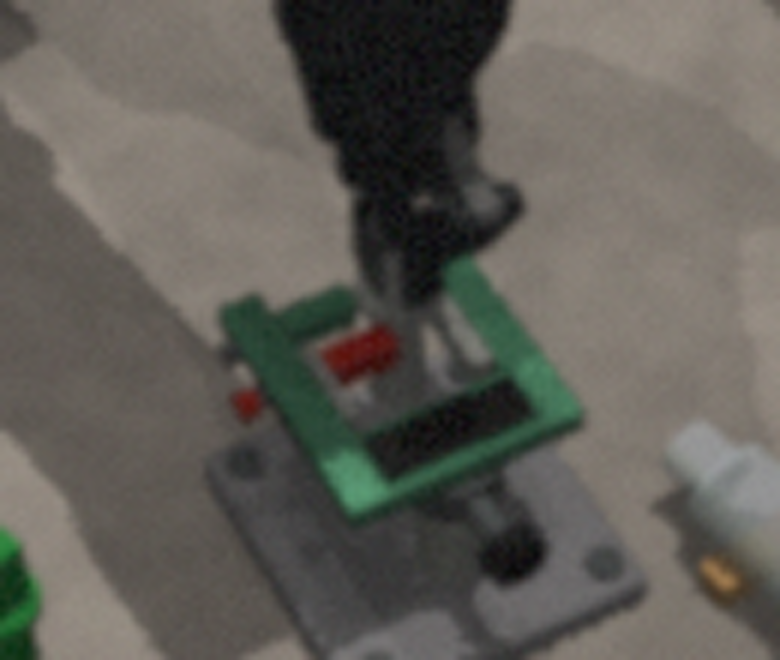

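View pics/w7.png

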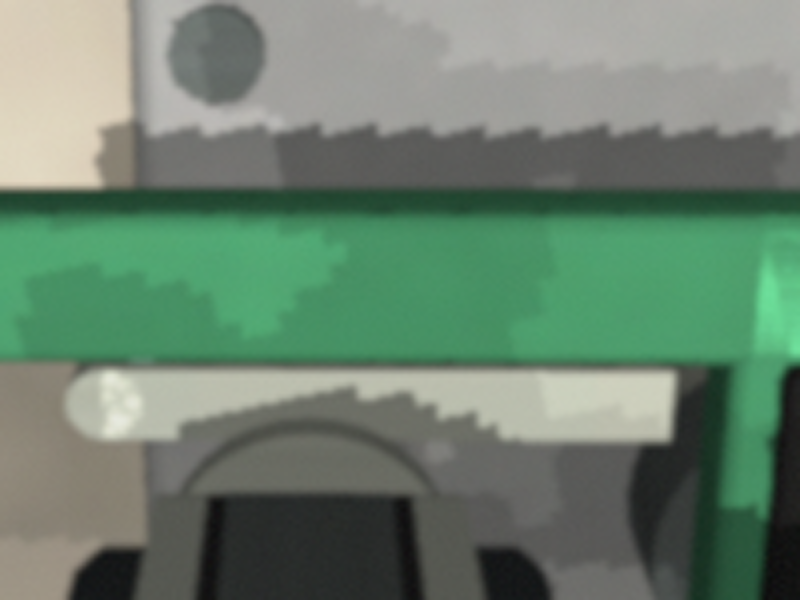

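Call:
{"api": "jog_arm", "payload": {"series": [[0, 0, 0.04, 0], [0, 0, 0, 0], [0, 0, 0, 0], [0, 0, 0, 0], [0, 0, 0, 0], [0, 0, 0, 0]]}}

```text
time_s: 25.1
tcp_pos: [543.7, -38.8, 121.0]
tool_rot: [[-0.234, -0.004, 0.972], [-0.972, 0.001, -0.234], [-0.0, -1.0, -0.004]]
contact_force: [-7.7, -1.2, 2.7]
gripper_width: 0.196
```

```bash
python3 f.py
```

```text
t 25.1 Ftool [ 2.96 -2.71 -7.21] Mtool [-1.905  0.008 -0.685] tcp gauge x,y,z [11.82  3.22 35.96]
```

Stop pressure held at about 7 N, with the fixed anvil at about 3 N from my push plus the slant reaction. Releasing and backing out.

Call:
{"api": "jog_arm", "payload": {"series": [[0, 0, -0.2, 0], [0.08, 0, -0.1, 0], [0, 0, 0, 0]]}}

```text
time_s: 25.48
tcp_pos: [543.1, -38.8, 121.4]
tool_rot: [[-0.233, 0.001, 0.972], [-0.972, 0.0, -0.233], [-0.001, -1.0, 0.001]]
contact_force: [0.0, -0.0, -5.0]
gripper_width: 0.191
```

```bash
python3 f.py
```

```text
t 25.475 Ftool [0.02 4.97 0.05] Mtool [-0.107 -0.006 -0.047] tcp gauge x,y,z [11.2   3.05 36.43]
```

Call:
{"api": "jog_arm", "payload": {"series": [[0.04, 0, -0.2, 0], [0, 0, -0.3, 0], [0, 0, -0.4, 0], [0, 0, -0.5, 0], [0, 0, -0.6, 0], [0, 0, -0.8, 0], [0, 0, -0.8, 0], [0, 0, -0.8, 0]]}}

```text
time_s: 26.48
tcp_pos: [498.9, -29.3, 121.3]
tool_rot: [[-0.234, -0.0, 0.972], [-0.972, 0.0, -0.234], [-0.0, -1.0, -0.0]]
contact_force: [-0.0, -0.6, -2.7]
gripper_width: 0.195
```

```bash
python3 f.py
```

```text
t 26.475 Ftool [0.6  2.69 0.11] Mtool [-0.06   0.006  0.016] tcp gauge x,y,z [-33.97   1.98  36.29]
```

Call:
{"api": "jog_arm", "payload": {"series": [[0, -2, 0, 0], [0, -3.5, 0, 0], [0, -3.5, 0, 0], [0, -3, 0, 0], [-2.5, 0, 0, 0], [-4, 0, -0.1, 0], [-4, 0, -0.1, 0], [-4, 0, -0.1, 0], [-4, 0, -0.1, 0], [-4, 0, -0.1, 0], [-4, 0, -0.2, 0], [-4, 0, -0.2, 0]]}}

```text
time_s: 27.98
tcp_pos: [561.8, 270.3, 241.1]
tool_rot: [[-0.234, -0.0, 0.972], [-0.972, -0.0, -0.234], [0.0, -1.0, -0.0]]
contact_force: [0.7, -0.4, -2.8]
gripper_width: 0.194
```

Call:
{"api": "jog_arm", "payload": {"series": [[-1.5, 0, -0.1, 0], [0, 0, 0, 0], [0, 0, 0, 0], [0, 0, 0, 0]]}}

```text
time_s: 28.48
tcp_pos: [564.9, 282.1, 241.5]
tool_rot: [[-0.236, 0.0, 0.972], [-0.972, -0.0, -0.236], [0.0, -1.0, 0.0]]
contact_force: [-1.0, -0.1, -3.1]
gripper_width: 0.192
```

Run:
```python
from h import *
s=r.observe();c=wcam(r.capture("wrist"),s)
print(s["tcp_pos"],s["contact_force"],s["wrist_torque"],s["gripper_width"],np.round(s["q"],1))
crop(c["color"],0,0,640,480,1,"pics/w8.png")
crop(c["color"],230,130,180,135,4,"pics/w8a.png")
```

```text
[564.86380963 282.1030277  241.48778248] [-0.9706474  -0.12032381 -3.12536143] [ 0.02939802  0.02172034 -0.01628739] 0.19182567057232713 [-50.9  25.   25.4  97.2 -12.   60.5 -35.3]
```

View pics/w8.png

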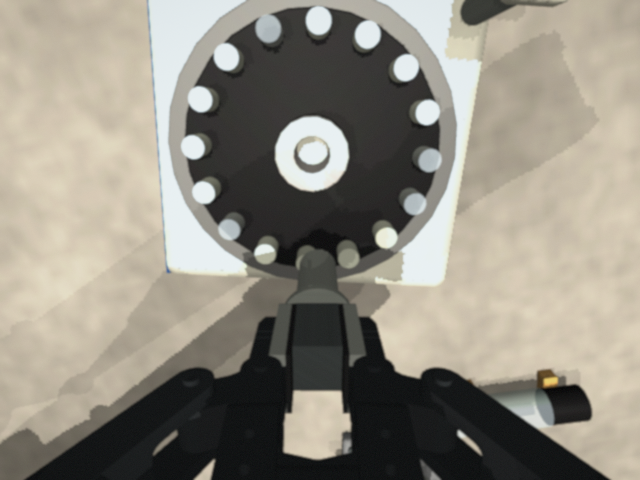

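View pics/w8a.png

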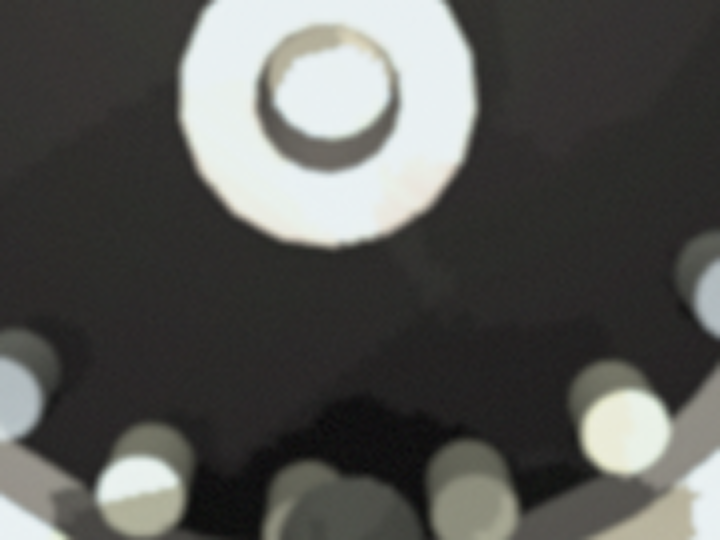

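Run:
```python
from h import *
s=r.observe();c=wcam(r.capture("wrist"),s);R=np.array(s["tool_rot"])
g=cv2.cvtColor(c["color"],cv2.COLOR_RGB2GRAY)
m=(g>150).astype(np.uint8);m[:,:268]=0;m[:,356:]=0;m[:108]=0;m[196:]=0
cs,h=cv2.findContours(m,cv2.RETR_CCOMP,cv2.CHAIN_APPROX_NONE)
cs=[k for k in cs if len(k)>40]
for k in cs: print(len(k),cv2.fitEllipse(k))
f=lambda L:np.array([[230+(u+.5)/4-.5,130+(v+.5)/4-.5] for u,v in L])
t=lambda P:((P-s["tcp_pos"])@R).round(1).tolist()
out=max(cs,key=len)[:,0,:]
P=plane(c,cv2.convexHull(out)[:,0,:],105)[:,:2].astype(np.float32);(x,y),rad=cv2.minEnclosingCircle(P);print("hub outer",x,y,rad)
A=np.c_[2*P,np.ones(len(P))];q=np.linalg.lstsq(A,(P**2).sum(1),rcond=None)[0];print("LSQ",q[:2],np.sqrt(q[2]+q[:2]@q[:2]))
B=plane(c,f([(256,98),(400,98),(328,25),(328,172)]),105);print("bore",B.round(1).tolist(),B.mean(0))
hub=np.r_[q[:2],105];print("hub tool",t(hub[None]))
zf=s["tcp_pos"][2]-84.5
print("foot rim tool",t(plane(c,f([(352,475)]),zf+4)))
```

```text
208 ((311.72271728515625, 153.8809814453125), (72.56291198730469, 73.87952423095703), 174.7431182861328)
114 ((311.6391906738281, 154.9710235595703), (34.110897064208984, 34.55099868774414), 37.881160736083984)
hub outer 574.24560546875 334.43402099609375 23.635120391845703
LSQ [574.2724883  334.42540742] 23.467755770780563
bore [[563.2, 337.7, 105.0], [585.5, 332.2, 105.0], [577.1, 345.9, 105.0], [571.5, 323.5, 105.0]] [574.34085295 334.83901062 105.        ]
hub tool [[-52.7, 136.5, -3.1]]
foot rim tool [[-9.4, 80.5, 0.6]]
```

Run:
```python
from h import *
s=r.observe();c=wcam(r.capture("wrist"),s);R=np.array(s["tool_rot"])
# express in tool frame: w7 taken with TCP z ~121.0
o=np.array(s["tcp_pos"])
f=lambda L:np.array([[240+(u+.5)/4-.5,180+(v+.5)/4-.5] for u,v in L])
P=plane(c,f([(170,441),(620,442),(65,405),(678,420)]),o[2]-30)
print(((P-o)@R).round(2))
```

```text
[[ -8.79  30.   -14.51]
 [ -8.64  30.    33.2 ]
 [-12.96  30.   -25.44]
 [-11.2   30.    39.16]]
```

Call:
{"api": "jog_arm", "payload": {"series": [[-2.2, 0, -0.15, 0], [-2.2, 0, -0.2, 0], [-0.97, 0, 0, 0], [0, 1.5, 0, 0], [0, 1.5, 0, 0], [0, 1.3, 0, 0], [0, 0, 0, 0], [0, 0, 0, 0], [0, 0, 0, 0]]}}

```text
time_s: 29.75
tcp_pos: [574.2, 337.1, 199.0]
tool_rot: [[-0.234, 0.001, 0.972], [-0.972, 0.001, -0.234], [-0.001, -1.0, 0.001]]
contact_force: [-0.2, -0.1, -1.9]
gripper_width: 0.191
```

Run:
```python
from h import *
s=r.observe();c=wcam(r.capture("wrist"),s)
print(s["tcp_pos"],s["contact_force"],s["wrist_torque"],s["gripper_width"])
crop(c["color"],230,180,180,135,4,"pics/w9.png")
crop(r.capture("scene")["color"],380,90,110,90,7,"pics/s9.png")
crop(r.capture("top")["color"],110,200,110,90,7,"pics/t9.png")
```

```text
[574.24379694 337.08436946 199.02096872] [-0.18191006 -0.12330464 -1.91429415] [-0.0037341  -0.04818089 -0.02404291] 0.19126801437722077
```

View pics/w9.png

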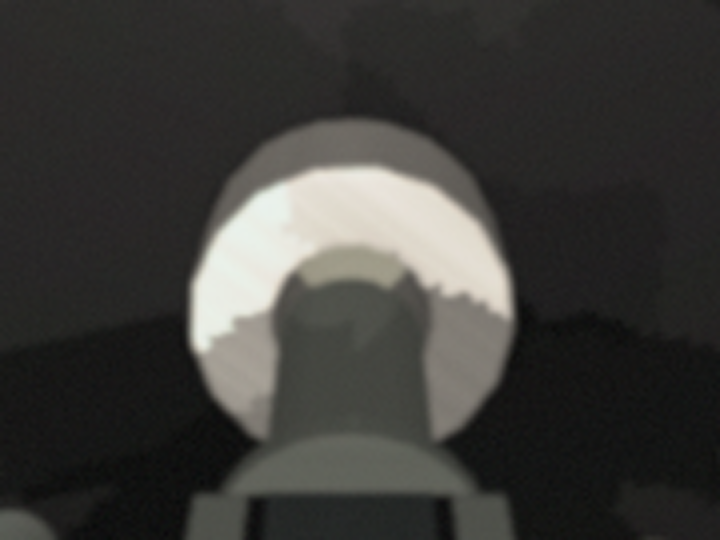

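View pics/s9.png

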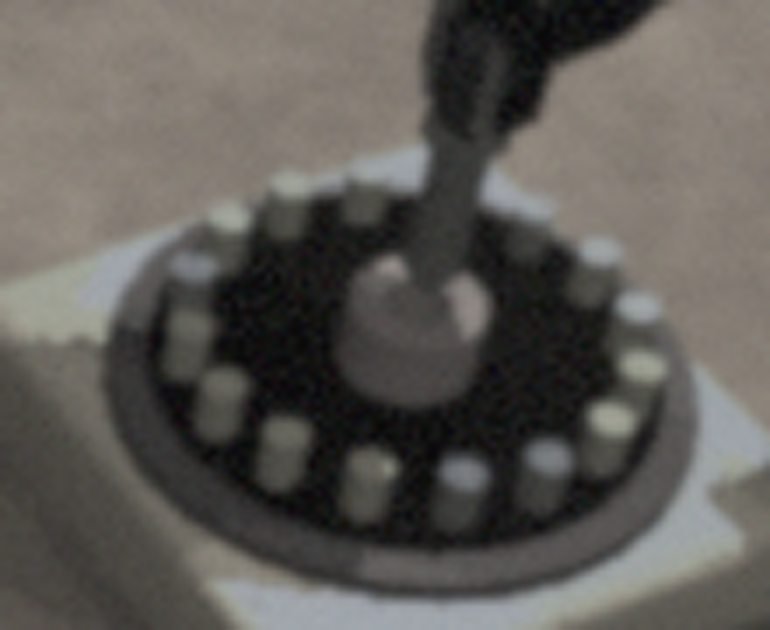

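Run:
```python
from h import *
s=r.observe();c=wcam(r.capture("wrist"),s);R=np.array(s["tool_rot"])
f=lambda L:np.array([[230+(u+.5)/4-.5,180+(v+.5)/4-.5] for u,v in L])
t=lambda P:((P-s["tcp_pos"])@R).round(2).tolist()
print("outer",t(plane(c,f([(190,320),(515,320),(352,167)]),105)))
print("bore top",t(plane(c,f([(350,245),(274,320),(430,310)]),105)))
zf=s["tcp_pos"][2]-84.5
print("foot rim",t(plane(c,f([(352,281)]),zf+4)),"journal sides",t(plane(c,f([(272,420),(428,420)]),zf+50)))
hub=np.array([-0,0,0])
# predicted pixel of foot rim if at (x0,0.3)
for x0 in (0.6,1.3):
    a=np.linspace(0,2*np.pi,73);L=np.c_[x0+10*np.cos(a),np.full(73,80.5),.3+10*np.sin(a)]
    p=proj(c,L@R.T+s["tcp_pos"]);print(x0,"top",((p[:,1].min()-180+.5)*4).round(0))
```

```text
outer [[2.33, 93.79, -22.97], [2.36, 93.81, 24.39], [-20.8, 93.81, 0.64]]
bore top [[-9.19, 93.81, 0.35], [2.34, 93.79, -10.73], [0.8, 93.8, 11.98]]
foot rim [[-8.51, 80.51, 0.62]] journal sides [[-9.14, 34.5, -8.14], [-9.12, 34.51, 8.8]]
0.6 top 275.0
1.3 top 280.0
```

Wrist crop: hub face spans columns 190–515 with its top edge at row 167, and the foot's rim top is at row 281. The spindle is about 1 mm off the bore centre. Correcting, then lowering to entry.

Call:
{"api": "jog_arm", "payload": {"series": [[0.1, 0, 0.02, 0], [0, 0.5, 0, 0], [0, 0.4, 0, 0], [0, 0.3, 0, 0], [0, 0.2, 0, 0], [0, 0, 0, 0], [0, 0, 0, 0]]}}

```text
time_s: 30.82
tcp_pos: [573.9, 336.1, 184.4]
tool_rot: [[-0.234, 0.0, 0.972], [-0.972, 0.0, -0.234], [-0.0, -1.0, 0.0]]
contact_force: [-0.2, -0.3, -2.8]
gripper_width: 0.194
```

```bash
python3 f.py;python3 - <<'E'
from h import *
s=r.observe();c=wcam(r.capture("wrist"),s)
crop(c["color"],230,180,180,135,4,"pics/w10.png")
E
```

```text
t 30.825 Ftool [ 0.29  2.76 -0.09] Mtool [ 0.018 -0.015 -0.03 ] tcp gauge x,y,z [-46.4  374.81  99.41]
```

View pics/w10.png

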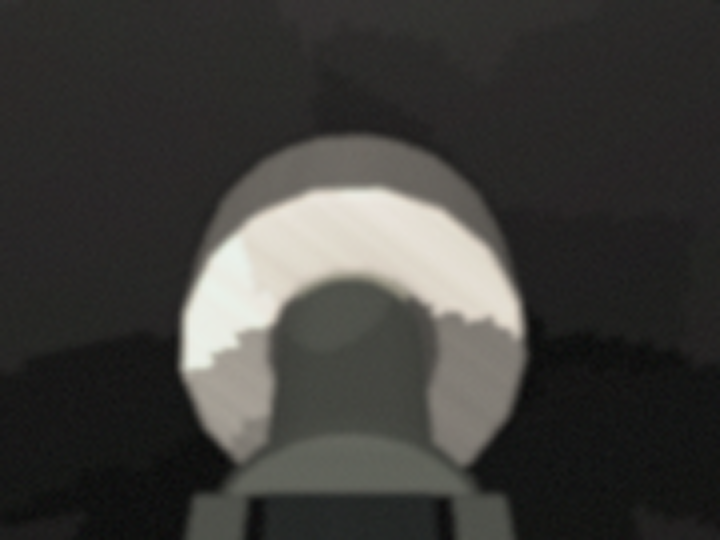

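No contact force, and the foot is inside the bore rim (journal columns 275–428 within bore 270–435). Lowering on.

Call:
{"api": "jog_arm", "payload": {"series": [[0, 0.3, 0, 0], [0, 0.4, 0, 0], [0, 0.4, 0, 0], [0, 0.4, 0, 0], [0, 0, 0, 0], [0, 0, 0, 0]]}}

```text
time_s: 31.62
tcp_pos: [573.8, 336.0, 169.3]
tool_rot: [[-0.234, 0.0, 0.972], [-0.972, 0.0, -0.234], [-0.0, -1.0, 0.0]]
contact_force: [-0.0, -0.3, -1.9]
gripper_width: 0.197
```

```bash
python3 f.py
```

```text
t 31.625 Ftool [0.29 1.88 0.05] Mtool [ 0.017 -0.01   0.099] tcp gauge x,y,z [-46.4  374.74  84.35]
```

Call:
{"api": "jog_arm", "payload": {"series": [[0, 0.4, 0, 0], [0, 0.4, 0, 0], [0, 0.4, 0, 0], [0, 0.4, 0, 0], [0, 0.4, 0, 0], [0, 0, 0, 0], [0, 0, 0, 0]]}}

```text
time_s: 32.5
tcp_pos: [573.9, 336.0, 149.4]
tool_rot: [[-0.234, 0.0, 0.972], [-0.972, 0.0, -0.234], [-0.0, -1.0, 0.0]]
contact_force: [0.5, -0.8, -2.5]
gripper_width: 0.195
```

```bash
python3 f.py
```

```text
t 32.5 Ftool [0.65 2.51 0.62] Mtool [ 0.015 -0.025  0.001] tcp gauge x,y,z [-46.33 374.76  64.41]
```

Call:
{"api": "jog_arm", "payload": {"series": [[0, 0.4, 0, 0], [0, 0.4, 0, 0], [0, 0.4, 0, 0], [0, 0.3, 0, 0], [0, 0.2, 0, 0], [0, 0, 0, 0], [0, 0, 0, 0]]}}

```text
time_s: 33.38
tcp_pos: [573.9, 336.0, 132.4]
tool_rot: [[-0.234, 0.0, 0.972], [-0.972, 0.0, -0.234], [-0.0, -1.0, 0.0]]
contact_force: [-0.1, -0.3, -2.8]
gripper_width: 0.194
```

```bash
python3 f.py;python3 - <<'E'
from h import *
s=r.observe();c=wcam(r.capture("wrist"),s)
crop(c["color"],230,180,180,135,4,"pics/w11.png")
E
```

```text
t 33.375 Ftool [ 0.36  2.8  -0.02] Mtool [0.019 0.012 0.029] tcp gauge x,y,z [-46.38 374.77  47.42]
```

View pics/w11.png

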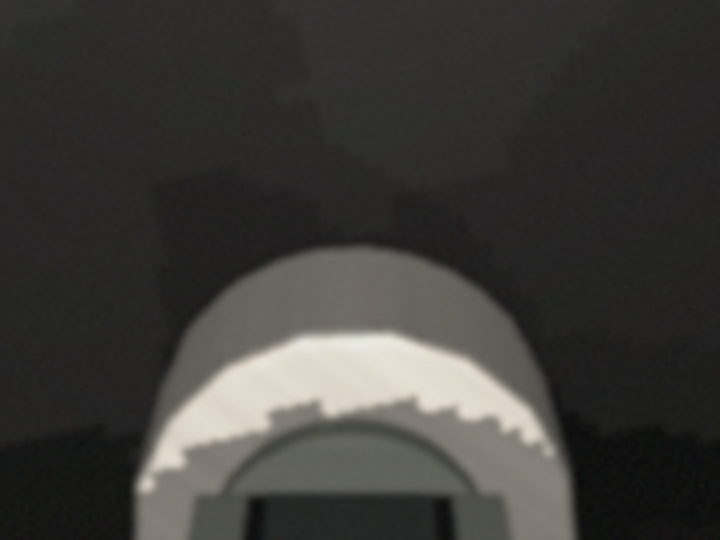

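Call:
{"api": "jog_arm", "payload": {"series": [[0, 0.1, 0, 0], [0, 0.05, 0, 0], [0, 0, 0, 0], [0, 0, 0, 0]]}}

```text
time_s: 33.92
tcp_pos: [573.8, 336.0, 130.8]
tool_rot: [[-0.234, 0.0, 0.972], [-0.972, 0.0, -0.234], [-0.0, -1.0, 0.0]]
contact_force: [0.3, -0.1, -2.4]
gripper_width: 0.194
```

Call:
{"api": "jog_arm", "payload": {"series": [[0, 0.05, 0, 0], [0, 0, 0, 0], [0, 0, 0, 0]]}}

```text
time_s: 34.3
tcp_pos: [573.8, 336.0, 130.3]
tool_rot: [[-0.234, -0.0, 0.972], [-0.972, 0.0, -0.234], [-0.0, -1.0, -0.0]]
contact_force: [-0.1, -0.1, -1.7]
gripper_width: 0.195
```

Call:
{"api": "jog_arm", "payload": {"series": [[0, 0.05, 0, 0], [0, 0, 0, 0], [0, 0, 0, 0]]}}

```text
time_s: 34.67
tcp_pos: [573.8, 336.0, 129.8]
tool_rot: [[-0.234, -0.0, 0.972], [-0.972, 0.0, -0.234], [0.0, -1.0, -0.0]]
contact_force: [-0.7, 0.5, -1.9]
gripper_width: 0.193
```

Call:
{"api": "jog_arm", "payload": {"series": [[0, 0.04, 0, 0], [0, 0, 0, 0], [0, 0, 0, 0]]}}

```text
time_s: 35.05
tcp_pos: [573.8, 336.1, 129.6]
tool_rot: [[-0.234, 0.0, 0.972], [-0.972, 0.0, -0.234], [-0.0, -1.0, 0.0]]
contact_force: [-0.4, -0.2, -0.0]
gripper_width: 0.189
```

Call:
{"api": "jog_arm", "payload": {"series": [[0, 0.04, 0, 0], [0, 0, 0, 0], [0, 0, 0, 0]]}}

```text
time_s: 35.42
tcp_pos: [573.9, 336.0, 129.6]
tool_rot: [[-0.234, 0.0, 0.972], [-0.972, 0.0, -0.234], [-0.0, -1.0, -0.0]]
contact_force: [-2.0, 0.0, 4.9]
gripper_width: 0.193
```

Seated: motion stops at z 129.6 mm with +5 N upward. Letting go.

Call:
{"api": "jog_arm", "payload": {"series": [[0, 0, 0, 0], [0, 0, 0, 0], [0, 0, 0, 0], [0, 0, 0, 0], [0, 0, 0, 0], [0, 0, 0, 0]], "gripper": 4.5}}

```text
time_s: 36.17
tcp_pos: [573.8, 336.0, 129.0]
tool_rot: [[-0.234, 0.0, 0.972], [-0.972, 0.0, -0.234], [-0.0, -1.0, 0.0]]
contact_force: [-0.4, -0.1, -0.2]
gripper_width: 0.527
```

```bash
python3 f.py;python3 - <<'E'
from h import *
s=r.observe();c=wcam(r.capture("wrist"),s)
crop(c["color"],170,180,300,225,2.6,"pics/w12.png")
E
```

```text
t 36.175 Ftool [ 0.16  0.18 -0.39] Mtool [ 0.037  0.023 -0.01 ] tcp gauge x,y,z [-46.45 374.73  43.99]
```

View pics/w12.png

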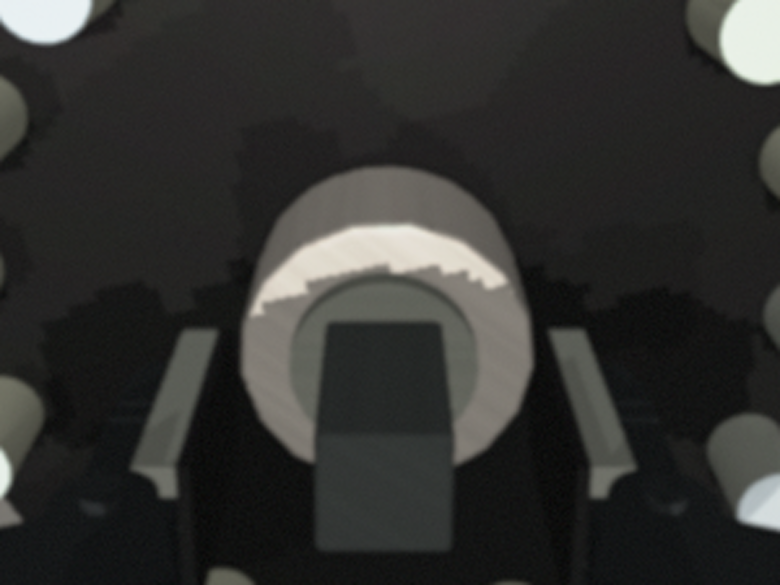

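Released: both pads are clear of the head (columns 180 and 590, head at 316–452), and the flange sits flat on the hub. Raising the gripper straight up.

Call:
{"api": "jog_arm", "payload": {"series": [[0, -0.5, 0, 0], [0, -1.5, 0, 0], [0, -2.5, 0, 0], [0, -3, 0, 0], [0, -3, 0, 0], [0, -2, 0, 0], [0, 0, 0, 0], [0, 0, 0, 0], [0, 0, 0, 0]]}}

```text
time_s: 37.35
tcp_pos: [573.1, 335.8, 252.5]
tool_rot: [[-0.234, -0.002, 0.972], [-0.972, -0.001, -0.234], [0.002, -1.0, -0.002]]
contact_force: [-0.4, 0.9, -0.0]
gripper_width: 0.527
```

```bash
python3 f.py;python3 - <<'E'
from h import *
s=r.observe();c=wcam(r.capture("wrist"),s)
crop(c["color"],170,120,300,225,2.6,"pics/w13.png")
S=r.capture("scene");T=r.capture("top")
crop(S["color"],380,90,110,90,7,"pics/s13.png");crop(S["color"],0,0,640,480,1,"pics/s14.png")
E
```

```text
t 37.35 Ftool [-0.81  0.04 -0.59] Mtool [-0.079  0.024 -0.011] tcp gauge x,y,z [-47.06 374.32 167.55]
```

View pics/w13.png

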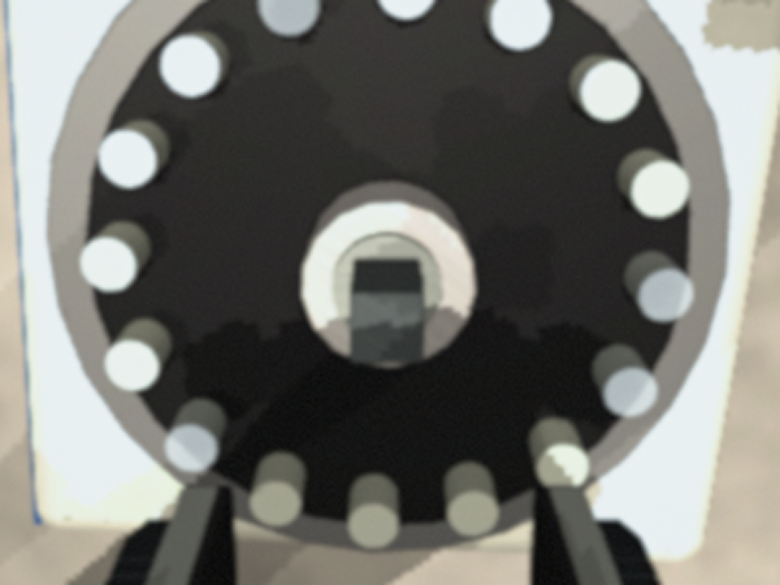

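View pics/s13.png

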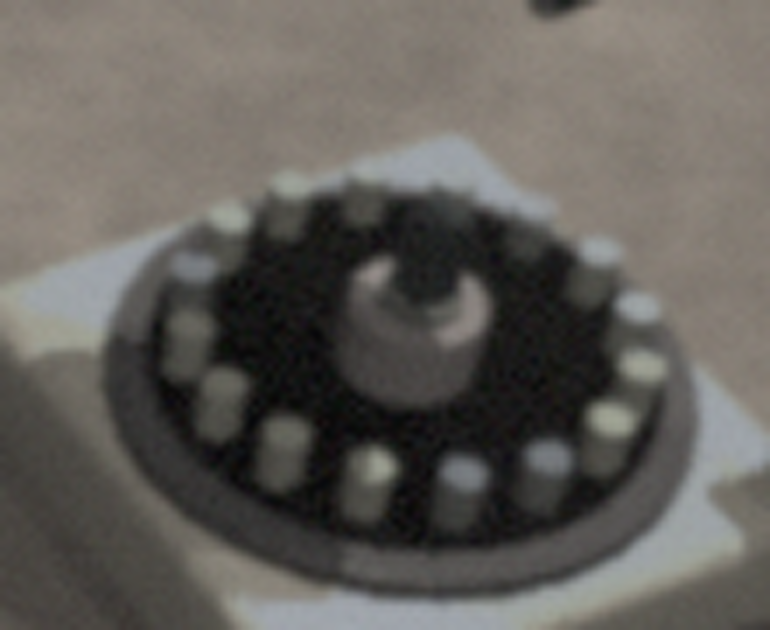

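View pics/s14.png

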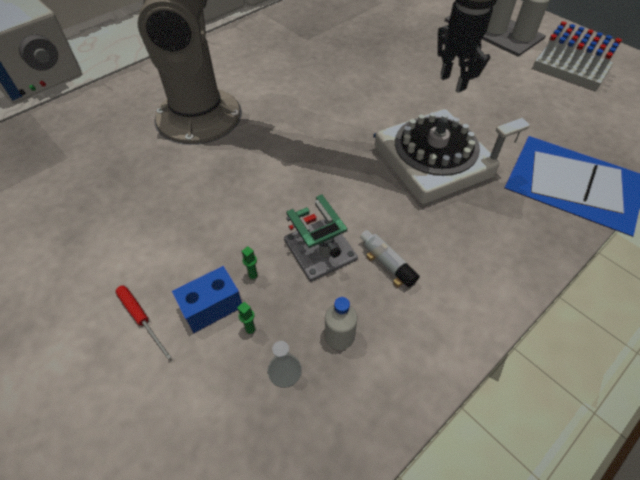

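The spindle stands in the hub (scene 437,133), its flange concentric and flat with the gripper well clear above. The bystanders are at their original pixels. Handing in.

```bash
python3 -c "
from station import r
print(r.finish_job())"
```

```text
the job is handed in; nothing more can be done
None
```

The spindle was checked on the snap gauge and now stands in the carousel hub with its flange seated. I handed the job in at about 37 s; no verdict was reported.

- **Go gap:** I gripped the spindle by its square head and slid the journal through the go gap bearing on the fixed anvil. That push was 2–4 N once past the mouth. It reached about 6 N just after I crossed the anvil's rounded end, above the 2–5 N you gave, so I backed it off.
- **No-go stop:** The red anvil stopped the journal at about x = 11.5 mm. The push on it was built up in small steps to about 7 N and held for more than a second. These figures are wrist readings. I worked out the actual force on each anvil from the contact slant as about 11–12 N at most, under the 15 N limit.
- **Fitting:** I backed the spindle out through the mouth and lowered it slowly into the hub. It came to rest on its flange with about 5 N upward, and I let go and raised the gripper clear.
- **Last checks:** In the wrist view the flange is centred and flat on the hub, the wrist force is near zero, and the flask, bottle, lamp and screwdriver look unmoved.
- **Disagreements:** The cameras differed by up to 6 mm on the hub and about 1.5° on the gauge's direction. First contact with the fixed anvil came about 1 mm later than the images predicted. I settled these with close wrist views and by touch.

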